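# Sort the sample cups and the reagent vial into their holders

## Robot

A 6-joint arm with a two-finger parallel gripper is mounted at the origin on a cart in front of the work surface, level with it; the furniture and walls round the work are solid. World frame = base frame: x ahead of the robot, y to its left, z up, the work surface at z = 0. Lengths are in mm, angles in rad, forces in N, time in s.
With the tool pointing down it reaches from about 275 to 775 mm from the base axis. Payload 14.6 kg.
Tool frame: the origin (TCP) lies on the centre line of the jaws, within the pads' length; the fingertips stand 8 mm ahead of it and the grasp point (between the pads) lies 11 mm behind it; z points along the fingers, y is the line along which they close (so a half turn about z gives the same grasp; the last joint's range is limited). The gripper opens to 85 mm and grips with 20 to 120 N. Pads are 22 mm wide; open, the fingers measure 114 mm over their backs; the gripper's body (76 mm by 85 mm) begins 54 mm behind the grasp point. The pads swing forward as they close: fully open they stand 13 mm farther back than shut.
Start: joints at [-1.401, 0.263, -0.048, 1.259, 0, 1.415], TCP at [167.531, -497.556, 239.278] pointing down, gripper open.
Joint ranges: [-2.65, 2.65], [-0.89, 1.7], [-1.18, 1.37], [-2.13, 2.11], [-1.35, 1.29], [-3.14, 3.14]. Speed limits (rad/s): [1.89, 1.89, 2.57, 2.79, 3.14, 3.14].

## Interface

Orientations are given as [roll, pitch, yaw] about the fixed x, y, z axes, in that order (R = Rz(yaw) Ry(pitch) Rx(roll)).
In Python, from rig import r, viewer gives the robot as it stands. The module is installed in compiled form; this text tells all that it offers.
- The arm moves only by the tool carry_out, never from a script. Its argument "deltas" is text: rows parted by semicolons, each of 7 numbers parted by spaces: the opening in per cent of the stroke, from 0 (shut) to 100 (fully open), then the shift along the tool's x, y, z scaled (see below), then the turn, a rotation vector about the tool's x, y, z scaled (see below). In form: grip dx dy dz wx wy wz; .... A call has 1 to 8 rows; each row shifts and turns the commanded pose from where the row before left it, along the tool's axes as they then stand; what a row does not reach is not made up. The controller multiplies each number of a shift by 500 mm and each number of a turn by 180 degrees. A row lasts 1/8 s, in which the tool goes at most 62.5 mm and 10.7 degrees, less where a joint would pass 70% of its speed; a pose out of reach is approached as far as the arm can. A call with a number of a shift or a turn outside -1 to 1 is refused whole. A call with a gripper value outside its range is refused whole. The fingers move at their own pace and stop on an object; "grip_force" is the grip in N (left out, the last holds). Time passes only in rows, so rows that do not move let the fingers close. It gives the time, the measured TCP pose, the force, the opening and the grip force at its end, in the units of the state.
- r.get_state(): the state, without advancing time (a new reading comes with each control period).
- viewer.grab_frame(name): name is "scene" or "top" or "wrist"; returns the picture (420x560x3 uint8, red, green, blue); there is no depth.
- viewer.camera_model(name): a dict with "fx", "fy", "cx", "cy" (pixels), "R" (3x3) and "t" (3): a world point X has camera coordinates R X + t. Camera axes: x right, y down, z forward; pixel columns grow to the right and rows downward; lengths in mm; the calibration is good to about 2 mm. The wrist camera is an equidistant fisheye: a pixel r from the principal point sees the ray r / f radians off the axis. A picture is of the moment at which its call begins: read the wrist's pose just before it. camera_model takes no time and is no camera call; for the wrist camera it gives the pose at the moment of the call.
- r.hand_in(): hands the job in; it is judged then, once.
The state is a dict: "time": time; "joint_positions": joint angles; "dq": joint speeds; "joint_efforts": joint torques, N m; "tcp_pos": TCP position; "tcp_rot": TCP orientation; "ft_force": force on the tool from outside, world axes, zero at the start; "torque": the same for the moment, N m; "gripper_width": opening from 0.0 (shut) to 1.0 (fully open); "grip_force": force on a finger pad.
Only numpy, scipy, OpenCV 4.12 (cv2) and the standard library are available. Lean on these libraries where they do the work, as an engineer would, in place of code of your own. Each camera call takes 0.05 s, during which the arm holds its last target. There are 200 camera calls.

## Task

Sort the mixed samples on the worktop: put both red-lidded cups into the red tray and both yellow-lidded cups into the yellow tray, one cup standing in each bay, and stand the small reagent vial in the pocket of the green stand. Do not tip any of them over on the way, and leave the label roll and the timer where they are.

Things in the scene. Friction and masses are not known exactly. Their poses are not given: they have to be found in the camera images.
- red_cup_1: sample cup with a red screw lid, one of two alike; white cup 58 mm high, lid 50 mm across from 48 to 58 mm above its underside, body 44 mm across below the lid; loose, 20 to 45 g, standing upright on the worktop. Origin: centre of the underside, z up
- red_cup_2: sample cup with a red screw lid, one of two alike; white cup 58 mm high, lid 50 mm across from 48 to 58 mm above its underside, body 44 mm across below the lid; loose, 20 to 45 g, standing upright on the worktop. Origin: centre of the underside, z up
- yellow_cup_1: sample cup with a yellow screw lid, one of two alike; white cup 58 mm high, lid 50 mm across from 48 to 58 mm above its underside, body 44 mm across below the lid; loose, 20 to 45 g, standing upright on the worktop. Origin: centre of the underside, z up
- yellow_cup_2: sample cup with a yellow screw lid, one of two alike; white cup 58 mm high, lid 50 mm across from 48 to 58 mm above its underside, body 44 mm across below the lid; loose, 20 to 45 g, standing upright on the worktop. Origin: centre of the underside, z up
- vial: the only reagent vial: small glass vial with a white screw cap and a green band on its white label, 50 mm high, body 22 mm across up to 36 mm, cap 20 mm across at the top; loose, 15 to 31 g, standing upright. Origin: centre of the underside, z up
- red_tray: red plastic tray, fixed, 76 mm (x) by 147 mm (y) by 28 mm high, open above. Walls and the divider at y = 0 are 5 mm thick; two square bays, 66 mm inside, centred at x = 0, y = -35.5 and +35.5 mm; bay floor 5 mm above the underside. Origin: centre of the underside, y along the row of bays, z up. Place and yaw vary, left or right of the black case (150 mm high)
- yellow_tray: yellow plastic tray, fixed, 76 mm (x) by 147 mm (y) by 28 mm high, open above. Walls and the divider at y = 0 are 5 mm thick; two square bays, 66 mm inside, centred at x = 0, y = -35.5 and +35.5 mm; bay floor 5 mm above the underside. Origin: centre of the underside, y along the row of bays, z up. Place and yaw vary, left or right of the black case (150 mm high)
- vial_stand: small green vial stand, not sliding: a 56 mm square foot 4 mm thick with one round open pocket in the middle, 42 mm inside and 52 mm outside across, rim 18 mm and pocket floor 5 mm above the underside. Origin: centre of the underside, z up
- label_roll: roll of white labels lying flat, 61 mm across, 30 mm high, loose; a bystander that must stay in place. Origin: centre of the underside
- timer: white countdown timer lying flat, 62 by 62 by 19 mm, loose; a bystander that must stay in place. Origin: centre of the underside
Not all that is in view belongs to the job. What is shaped like the red_cup_2 but blue or turquoise is not meant.

How it is judged (in metres and radians):
At the end, for the whole second after the job is handed in: Each cup stands on the floor of a bay of its colour's tray, one to a bay (within 16 mm of the bay's centre); the vial stands on the floor of the green pocket (within 14 mm of its centre); all five upright within 0.12 rad and at rest; label roll and timer within 30 mm of their start (x of red_cup_1 in the frame of red_tray between -0.016 and 0.016 m and (y of red_cup_1 in the frame of red_tray between -0.0515 and -0.0195 m or y of red_cup_1 in the frame of red_tray between 0.0195 and 0.0515 m) and z of red_cup_1 in the frame of red_tray between 0 and 0.01 m and angle between each of red_cup_1, red_cup_2, yellow_cup_1, yellow_cup_2, vial's own z axis and vertical below 0.12 rad and linear speed of each of red_cup_1, red_cup_2, yellow_cup_1, yellow_cup_2, vial below 0.02 m/s and angular speed of each of red_cup_1, red_cup_2, yellow_cup_1, yellow_cup_2, vial below 0.3 rad/s and x of red_cup_2 in the frame of red_tray between -0.016 and 0.016 m and (y of red_cup_2 in the frame of red_tray between -0.0515 and -0.0195 m or y of red_cup_2 in the frame of red_tray between 0.0195 and 0.0515 m) and z of red_cup_2 in the frame of red_tray between 0 and 0.01 m and x of yellow_cup_1 in the frame of yellow_tray between -0.016 and 0.016 m and (y of yellow_cup_1 in the frame of yellow_tray between -0.0515 and -0.0195 m or y of yellow_cup_1 in the frame of yellow_tray between 0.0195 and 0.0515 m) and z of yellow_cup_1 in the frame of yellow_tray between 0 and 0.01 m and x of yellow_cup_2 in the frame of yellow_tray between -0.016 and 0.016 m and (y of yellow_cup_2 in the frame of yellow_tray between -0.0515 and -0.0195 m or y of yellow_cup_2 in the frame of yellow_tray between 0.0195 and 0.0515 m) and z of yellow_cup_2 in the frame of yellow_tray between 0 and 0.01 m and horizontal distance between vial and vial_stand below 0.014 m and z of vial in the frame of vial_stand between 0 and 0.01 m and distance of each of label_roll, timer from where it was at the start of the episode below 0.03 m); the robot touches nothing.
It fails at once if a cup or the vial is tipped over (tilted beyond 1 rad) (angle between any of red_cup_1, red_cup_2, yellow_cup_1, yellow_cup_2, vial's own z axis and vertical above 1 rad).
It fails at once if the label roll or the timer is moved more than 30 mm (distance of any of label_roll, timer from where it was at the start of the episode above 0.03 m).
It also fails if it takes over 144 s, if anything falls off the work surface, if the arm or the gripper's body presses on something with over 40 N, if the wrist force passes 120 N, or if a joint passes its speed limit or range.

## Working session

There is one attempt and no reset: what is moved stays moved. The work goes in short steps, Python scripts to look and compute and a tool call to move; the robot and the scene stay as the last step left them, time stands still between calls to the robot, and variables do not carry over. Pictures are saved under pics/ and viewed, at most 14 in all, crops included, and the job is handed in when it is done.

Besides the shell and the picture viewer there is one more tool, called after "Call:" as name(argument=value, ...) on one line, values as JSON. carry_out: Moves the arm, as the interface text tells. Its arguments: {"type":"object","properties":{"deltas":{"type":"string"},"grip_force":{"type":"number"}},"required":["deltas"]}

```bash
mkdir -p pics; python3 - <<'E'
from rig import r, viewer
import cv2
for n in("scene","top"):
    cv2.imwrite(f"pics/{n}0.png",cv2.cvtColor(viewer.grab_frame(n),cv2.COLOR_RGB2BGR))
    c=viewer.camera_model(n);print(n,c)
print(r.get_state())
E
```

```text
scene {'fx': 418.1983782101141, 'fy': 418.1983782101141, 'cx': 278.4525156407844, 'cy': 216.6391715571194, 'R': array([[ 0.82111086, -0.57073043, -0.00661335],
       [-0.26994931, -0.37811548, -0.88552586],
       [ 0.50289595,  0.72890017, -0.46454301]]), 't': array([-348.95894579,  205.8198776 , 1479.62245007])}
top {'fx': 442.123571090802, 'fy': 442.123571090802, 'cx': 283.5856756975963, 'cy': 208.9528037954829, 'R': array([[-0.15278628, -0.98823552, -0.00684922],
       [-0.84723554,  0.13454864, -0.51389551],
       [ 0.50877135, -0.07271328, -0.85782544]]), 't': array([ 155.74715225,  409.76339541, 1369.48467202])}
{'time': 0.1, 'joint_positions': array([-1.40129459e+00,  2.63482113e-01, -4.88160209e-02,  1.25942042e+00,
       -4.52535847e-07,  1.41547558e+00]), 'dq': array([ 0.00118202, -0.00171177,  0.00189533, -0.00165258, -0.00104045,
        0.00093431]), 'joint_efforts': array([ 3.43906933e-03, -6.38576102e+01,  3.85062218e+01,  1.00438966e-02,
       -3.99417246e-07,  1.18717247e-05]), 'tcp_pos': array([ 167.4957117 , -497.33134268,  238.89063388]), 'tcp_rot': array([-3.14068146e+00, -1.42217939e-04,  3.24822418e-01]), 'ft_force': array([ 0.44002572, -0.61394979, -0.82672013]), 'torque': array([0.05344772, 0.01112739, 0.02215096]), 'grip_force': 0.0, 'gripper_width': 0.9966189393134612}
```

View pics/top0.png

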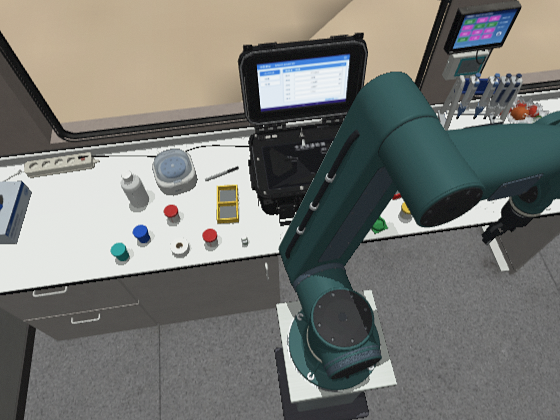

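View pics/scene0.png

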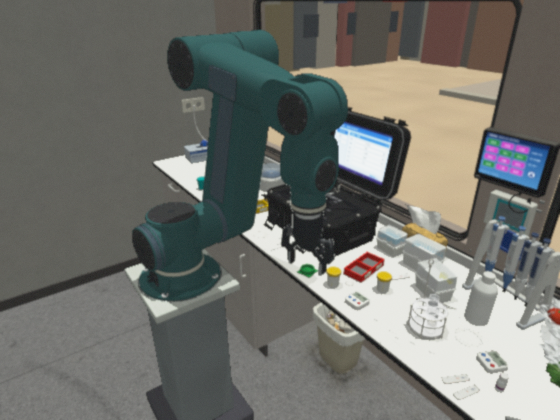

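The top view shows the left side. The red cups are at (171,212) and (210,237), the vial at (245,240), the yellow tray at (228,203) and the label roll at (180,247). The scene view shows the right side, which the arm hides in the top view: yellow cups at (334,275) and (384,281), timer (357,299), red tray (364,266) and green stand (307,270).

```bash
cat > h.py <<'E'
import numpy as np, cv2
from rig import r, viewer
def grab(n):
    c=viewer.camera_model(n); im=viewer.grab_frame(n); return c,im
def ray(c,u,v,fish=False):
    x=np.array([u-c['cx'],v-c['cy']],float)
    if fish:
        rr=np.hypot(*x); th=rr/c['fx']; d=np.r_[x/max(rr,1e-9)*np.sin(th),np.cos(th)]
    else: d=np.r_[x/c['fx'],1]
    R=np.array(c['R']); return -R.T@np.array(c['t']), R.T@d
def onz(c,u,v,z,fish=False):
    o,d=ray(c,u,v,fish); return o+d*(z-o[2])/d[2]
def proj(c,X,fish=False):
    p=np.array(c['R'])@np.array(X,float)+np.array(c['t'])
    if fish:
        q=np.hypot(p[0],p[1]); s=c['fx']*np.arctan2(q,p[2])/max(q,1e-9)
        return np.array([c['cx']+s*p[0],c['cy']+s*p[1]])
    return np.array([c['cx']+c['fx']*p[0]/p[2],c['cy']+c['fy']*p[1]/p[2]])
RNG={'red':[((0,130,90),(8,255,255)),((172,130,90),(180,255,255))],'yellow':[((18,130,110),(32,255,255))],'green':[((50,130,60),(78,255,255))],'blue':[((84,130,60),(125,255,255))]}
def blobs(im,col,amin=20):
    hsv=cv2.cvtColor(im,cv2.COLOR_RGB2HSV); m=sum(cv2.inRange(hsv,np.array(a),np.array(b)) for a,b in RNG[col])
    n,l,st,ce=cv2.connectedComponentsWithStats(m.astype(np.uint8))
    return [(ce[i],st[i],l==i) for i in range(1,n) if st[i][4]>=amin]
def save(im,name): cv2.imwrite('pics/'+name,cv2.cvtColor(im,cv2.COLOR_RGB2BGR))
E
python3 - <<'E'
from h import *
np.set_printoptions(precision=1,suppress=True)
for n in('top','scene','wrist'):
    c,im=grab(n)
    if n=='wrist': save(im,'wrist0.png'); print(c)
    else:
      for col in RNG:
        for ce,st,_ in blobs(im,col):
            print(n,col,ce,st,onz(c,*ce,54),onz(c,*ce,15)[:2])
c,_=grab('top')
for nm,u,v,z in(('vial',245,238,45),('roll',180,247,30),('case',250,200,75)):print(nm,onz(c,u,v,z))
E
```

```text
top red [521.2 104.8] [518 103   8   4  24] [ 800.9 -945.4   54. ] [ 833.9 -978.9]
top red [532.4 110.3] [529 106   8  11  61] [ 765.4 -976.9   54. ] [  797.3 -1011.3]
top red [396.1 195.9] [393 194   8   6  21] [ 455.3 -319.7   54. ] [ 478.2 -334.9]
top red [170.4 210.5] [164 205  14  12 129] [520.6 478.9  54. ] [545.4 487.1]
top red [209.4 235. ] [203 229  14  13 143] [402.1 350.1  54. ] [423.4 354.5]
top yellow [226.5 203.7] [217 185  21  35 214] [517.6 281.8  54. ] [542.3 284.2]
top yellow [405.1 208.1] [402 202   8  12  49] [ 401.1 -336.5   54. ] [ 422.3 -352.1]
top green [378.9 225. ] [372 216  15  18 142] [ 349.6 -227.8   54. ] [ 369.4 -240.2]
top blue [489.1  29.6] [453   9  64  40 698] [1269.8 -999.5   54. ] [ 1316.5 -1034.6]
top blue [304.9  60.8] [257  54  93  16 483] [1199.9 -122.8   54. ] [1244.5 -132.2]
top blue [463.6  67. ] [455  58  21  18  66] [1050.7 -794.3   54. ] [1091.  -823.4]
top blue [322.5  66.1] [300  63  46   7 111] [1154.3 -192.5   54. ] [1197.7 -203.9]
top blue [269.2  72.5] [260  70  20   6  65] [1151.8   41.7   54. ] [1195.    37.1]
top blue [465.5  85
[... 1626 characters left out ...]
18   8  24] [1085.   121.8   54. ] [1156.3  185.2]
scene blue [498.9 205.5] [494 199  14  19  41] [1323.9 -398.    54. ] [1406.7 -359.5]
scene blue [517.4 206.4] [510 203  16   7  33] [1380.3 -449.2   54. ] [1465.8 -413.2]
scene blue [523.4 218.5] [521 212   6  14  24] [1289.6 -523.5   54. ] [1370.7 -491.1]
scene blue [506.5 240.7] [501 231  12  21 138] [1063.1 -579.6   54. ] [1133.4 -549.8]
{'fx': 325.19226210127806, 'fy': 325.19226210127806, 'cx': 274.82447153707807, 'cy': 210.98003218997815, 'R': array([[ 0.3, -0.9, -0. ],
       [-0.9, -0.3,  0.3],
       [-0.3, -0.1, -0.9]]), 't': array([-523.5,  -41.9,  381.1])}
vial [376.5 232.   45. ]
roll [384.7 455.1  30. ]
case [506.6 197.8  75. ]
```

View pics/wrist0.png

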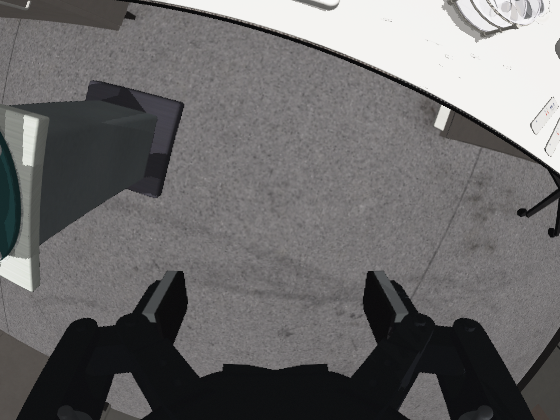

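The wrist view shows only floor and the bench edge; the camera's image-up direction is tool +x. I'll move over the right-hand work area to look there.

Call:
carry_out(deltas="100 0.085 -0.03 -0.03 0 0 0;100 0.085 -0.03 -0.03 0 0 0;100 0.085 -0.03 -0.03 0 0 0;100 0.085 -0.03 -0.03 0 0 0;100 0.085 -0.03 -0.03 0 0 0;100 0.085 -0.03 -0.03 0 0 0;100 0 0 0 0 0 0;100 0 0 0 0 0 0")

```text
time: 1.3
tcp_pos: [380.3, -331.0, 329.0]
tcp_rot: [-3.141, 0.0, 0.325]
ft_force: [-0.6, -0.1, -0.1]
gripper_width: 1.005
grip_force: 0.0
```

```bash
python3 - <<'E'
from h import *
np.set_printoptions(precision=1,suppress=True)
c,im=grab('wrist'); save(im,'w1.png'); print(ray(c,c['cx'],c['cy'])[0])
for col in RNG:
  for ce,st,m in blobs(im,col,60): print(col,ce,st,onz(c,*ce,58,True)[:2],onz(c,*ce,28,True)[:2],onz(c,*ce,18,True)[:2])
E
```

```text
[ 456.8 -304.   464.3]
red [329.9  54.7] [ 294    0   69  109 2104] [ 542.  -346.2] [ 548.3 -349.3] [ 550.4 -350.4]
yellow [409.2 105.9] [393  88  34  37 983] [ 520.9 -466.1] [ 525.6 -478.1] [ 527.2 -482.1]
yellow [295.9 157.1] [ 277  138   39   39 1178] [ 405.  -349.3] [ 401.2 -352.7] [ 400.  -353.8]
green [216.  144.1] [ 197  125   38   39 1385] [ 389.2 -248.3] [ 384.2 -244.2] [ 382.5 -242.8]
blue [108.6 314.6] [ 99 304  18  22 174] [  60.4 -137.7] [  31.2 -125.4] [  21.4 -121.3]
```

View pics/w1.png

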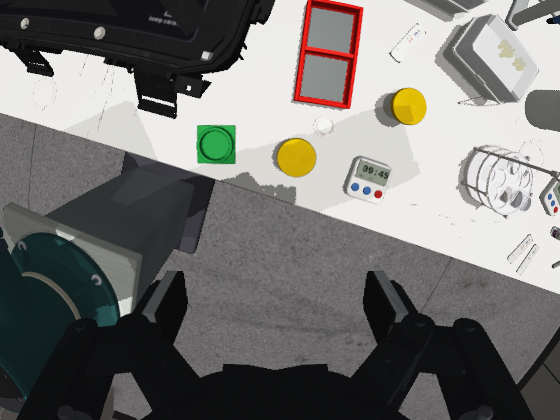

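The wrist view shows the red tray centred at (330,54) and cut by the top edge. The yellow cups are at (409,106) and (296,157), the green stand at (216,144) and the timer at (370,178). I'll go above the far yellow cup and look at the tray from there.

Call:
carry_out(deltas="80 0.045 0.087 0.0895 0 0 0;80 0.045 0.087 0.0895 0 0 0;80 0.045 0.087 0.0895 0 0 0;80 0.046 0.087 0.0895 0 0 0;80 0 0 0 0 0 0;80 0 0 0 0 0 0")

```text
time: 2.1
tcp_pos: [512.5, -459.5, 160.8]
tcp_rot: [-3.141, 0.0, 0.324]
ft_force: [-0.2, -0.1, 0.9]
gripper_width: 0.798
grip_force: 0.0
```

```bash
python3 - <<'E'
from h import *
np.set_printoptions(precision=1,suppress=True)
c,im=grab('wrist'); save(im,'w2.png'); print(ray(c,c['cx'],c['cy'])[0])
for col in('red','yellow','green'):
  for ce,st,m in blobs(im,col,100): print(col,ce,st,onz(c,*ce,58,True)[:2],onz(c,*ce,28,True)[:2],onz(c,*ce,18,True)[:2])
E
```

```text
[ 589.1 -432.6  296.1]
red [168.9 116.9] [ 125   34   97  172 4362] [ 558.9 -359. ] [ 555.1 -349.7] [ 553.8 -346.6]
yellow [291.7 198.5] [ 259  176   63   46 2150] [ 527.6 -466.7] [ 519.8 -471. ] [ 517.2 -472.5]
green [ 58.7 240.5] [  38  220   44   46 1020] [ 420.7 -273.1] [ 399.4 -253. ] [ 392.4 -246.3]
```

View pics/w2.png

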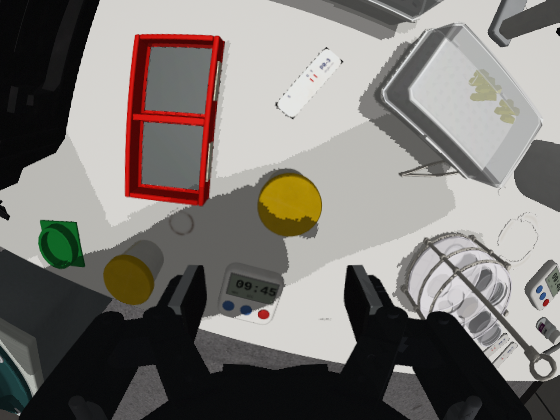

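The red tray is fully visible, with corners near (135,35), (224,37), (205,205) and (124,195). The target yellow lid is at (290,204), the timer at (252,290), the other yellow cup at (129,279) and the stand at (60,244).

```bash
cat >> h.py <<'E'
RNG['yellow']=[((18,120,60),(34,255,255))]
def tray(c,im,col,m=None):
    """edge points on z=28: silhouette side and inner edges; prints for divider fit"""
    m=max(blobs(im,col,500),key=lambda b:b[1][4])[2] if m is None else m
    m=m.astype(np.uint8)
    cn,h=cv2.findContours(m,cv2.RETR_CCOMP,cv2.CHAIN_APPROX_NONE)
    out=max([k for k,hh in zip(cn,h[0]) if hh[3]<0],key=cv2.contourArea)
    holes=sorted([k for k,hh in zip(cn,h[0]) if hh[3]>=0],key=cv2.contourArea)[-2:]
    W=lambda k,z:np.array([onz(c,*p[0],z,True)[:2] for p in k],np.float32)
    o=cv2.minAreaRect(W(out,28)); hs=[cv2.minAreaRect(W(k,28)) for k in holes]; f=[cv2.minAreaRect(W(k,5)) for k in holes]
    return o,hs,f
def lid(c,im,col='yellow',z=58):
    res=[]
    for ce,st,m in blobs(im,col,300):
        k=max(cv2.findContours(m.astype(np.uint8),cv2.RETR_EXTERNAL,cv2.CHAIN_APPROX_NONE)[0],key=cv2.contourArea)
        w=np.array([onz(c,*p[0],z,True)[:2] for p in k],np.float32); res.append((ce,cv2.minEnclosingCircle(w)))
    return res
E
python3 - <<'E'
from h import *
c=viewer.camera_model('wrist'); im=cv2.cvtColor(cv2.imread('pics/w2.png'),cv2.COLOR_BGR2RGB)
for x in tray(c,im,'red'): print(x)
for x in lid(c,im): print(x)
for uv in((136,35),(223,37),(205,203),(125,195),(132,117),(213,118)): print(uv,onz(c,*uv,28,True)[:2].round(1))
E
```

```text
((553.403564453125, -347.7126770019531), (147.3644256591797, 77.61669158935547), 10.975394248962402)
[((523.315185546875, -359.38458251953125), (57.90192413330078, 56.37312698364258), 11.41118335723877), ((588.0804443359375, -346.3439025878906), (57.735931396484375, 56.35353469848633), 11.558416366577148)]
[((517.6920776367188, -353.15362548828125), (62.849308013916016, 61.189735412597656), 11.411269187927246), ((587.9910888671875, -338.9986572265625), (62.6690559387207, 61.16851806640625), 11.558381080627441)]
(array([289.1847792 , 204.31443783]), ((522.0810546875, -467.0343933105469), 25.619544982910156))
(array([128.36926251, 279.35172769]), ((407.34075927734375, -350.95526123046875), 27.981361389160156))
(136, 35) [ 617.3 -297.3]
(223, 37) [ 632.4 -373.4]
(205, 203) [ 491.9 -400.5]
(125, 195) [ 475.  -324.8]
(132, 117) [ 546.5 -315.7]
(213, 118) [ 564.9 -386.7]
```

Call:
carry_out(deltas="80 0.0134 0.0204 0 0 0 0;80 0 0 0.06 0 0 0;80 0 0 0.06 0 0 0;80 0 0 0.06 0 0 0;80 0 0 0.05 0 0 0;80 0 0 0.02 0 0 0;80 0 0 0 0 0 0")

```text
time: 3.02
tcp_pos: [522.9, -466.6, 36.8]
tcp_rot: [3.141, -0.0, 0.325]
ft_force: [0.1, -0.1, 0.1]
gripper_width: 0.801
grip_force: 0.0
```

```bash
python3 - <<'E'
from h import *
im=cv2.cvtColor(cv2.imread('pics/w1.png'),cv2.COLOR_BGR2RGB)
print(r.get_state()['tcp_pos'])
c,im=grab('wrist'); save(im,'w3.png')
E
```

```text
[ 522.92090882 -466.58832032   36.75551688]
```

View pics/w3.png

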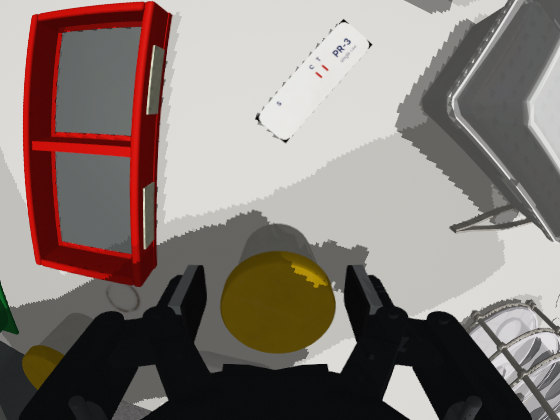

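The lid at (278,303) sits centred between the pads. I'll grip and lift.

Call:
carry_out(deltas="0 0 0 0 0 0 0;0 0 0 0 0 0 0;0 0 0 0 0 0 0;0 0 0 0 0 0 0;0 0 0 -0.02 0 0 0;0 0 0 -0.04 0 0 0;0 0 0 -0.08 0 0 0;0 0 0 -0.1 0 0 0", grip_force=40)

```text
time: 4.08
tcp_pos: [522.8, -466.2, 157.3]
tcp_rot: [-3.141, 0.0, 0.325]
ft_force: [-0.0, -0.1, 0.1]
gripper_width: 0.57
grip_force: 41.4
```

```bash
cat >> h.py <<'E'
def plan(way,per=44,g=0):
    """way: list of (x,y,z,yaw); prints rows in tool axes, from the measured pose"""
    s=r.get_state(); p=np.array(s['tcp_pos']); y=s['tcp_rot'][2]; rows=[]
    for x in way:
        q=np.array(x[:3],float); yy=x[3]; n=max(int(np.ceil(np.linalg.norm(q-p)/per)),int(np.ceil(abs(yy-y)/np.radians(10))),1)
        d=(q-p)/n; dy=(yy-y)/n
        for i in range(n):
            a=y+i*dy; rows.append("%g %.4f %.4f %.4f 0 0 %.4f"%(g,(d[0]*np.cos(a)+d[1]*np.sin(a))/500,(d[0]*np.sin(a)-d[1]*np.cos(a))/500,-d[2]/500,-dy/np.pi))
        p,y=q,yy
    for i in range(0,len(rows),8): print('; '.join(rows[i:i+8]),'\n')
E
python3 -c "
from h import *
plan([(520,-440,290,.5),(460,330,290,3.14)],50)"
```

```text
0 0.0038 -0.0171 -0.0885 0 0 -0.0186; 0 0.0048 -0.0169 -0.0885 0 0 -0.0186; 0 0.0058 -0.0166 -0.0885 0 0 -0.0186; 0 0.0396 -0.0881 -0.0000 0 0 -0.0525; 0 0.0535 -0.0804 -0.0000 0 0 -0.0525; 0 0.0660 -0.0705 -0.0000 0 0 -0.0525; 0 0.0766 -0.0587 -0.0000 0 0 -0.0525; 0 0.0852 -0.0453 -0.0000 0 0 -0.0525 

0 0.0915 -0.0307 -0.0000 0 0 -0.0525; 0 0.0953 -0.0152 -0.0000 0 0 -0.0525; 0 0.0965 0.0006 -0.0000 0 0 -0.0525; 0 0.0951 0.0165 -0.0000 0 0 -0.0525; 0 0.0911 0.0319 -0.0000 0 0 -0.0525; 0 0.0847 0.0464 -0.0000 0 0 -0.0525; 0 0.0759 0.0597 -0.0000 0 0 -0.0525; 0 0.0651 0.0713 -0.0000 0 0 -0.0525 

0 0.0525 0.0811 -0.0000 0 0 -0.0525; 0 0.0384 0.0886 -0.0000 0 0 -0.0525; 0 0.0234 0.0937 -0.0000 0 0 -0.0525
```

Call:
carry_out(deltas="0 0.004 -0.017 -0.0885 0 0 -0.0186; 0 0.005 -0.017 -0.0885 0 0 -0.0186; 0 0.006 -0.0165 -0.0885 0 0 -0.0186; 0 0.04 -0.088 0 0 0 -0.0525; 0 0.0535 -0.0805 0 0 0 -0.0525; 0 0.066 -0.0705 0 0 0 -0.0525; 0 0.0765 -0.0585 0 0 0 -0.0525; 0 0.085 -0.045 0 0 0 -0.0525")

```text
time: 5.08
tcp_pos: [501.8, -198.2, 289.5]
tcp_rot: [3.14, 0.0, 1.33]
ft_force: [1.0, -0.3, -1.1]
gripper_width: 0.566
grip_force: 41.4
```

Call:
carry_out(deltas="0 0.0915 -0.031 0 0 0 -0.0525; 0 0.095 -0.015 0 0 0 -0.0525; 0 0.0965 0.0005 0 0 0 -0.0525; 0 0.095 0.0165 0 0 0 -0.0525; 0 0.091 0.032 0 0 0 -0.0525; 0 0.085 0.0465 0 0 0 -0.0525; 0 0.076 0.06 0 0 0 -0.0525; 0 0.065 0.071 0 0 0 -0.0525")

```text
time: 6.08
tcp_pos: [471.9, 186.7, 289.5]
tcp_rot: [3.141, 0.001, 2.65]
ft_force: [1.2, -1.1, 0.0]
gripper_width: 0.568
grip_force: 41.4
```

Call:
carry_out(deltas="0 0.0525 0.081 0 0 0 -0.0525; 0 0.038 0.0885 0 0 0 -0.0525; 0 0.0235 0.0935 0 0 0 -0.0525; 0 0 0 0 0 0 0; 0 0 0 0 0 0 0")

```text
time: 6.7
tcp_pos: [461.2, 329.1, 289.0]
tcp_rot: [-3.142, 0.0, 3.138]
ft_force: [0.2, 0.1, -0.6]
gripper_width: 0.572
grip_force: 41.5
```

```bash
python3 - <<'E'
from h import *
s=r.get_state();print(s['tcp_pos'],s['tcp_rot'],s['joint_positions'].round(2))
c,im=grab('wrist'); save(im,'w4.png');np.save('c4.npy',c,allow_pickle=True)
try:
  for x in tray(c,im,'yellow'): print(x)
except Exception as e: print(e)
for col in('red','yellow','green'):
  for x in lid(c,im,col): print(col,x)
E
```

```text
[461.17053097 329.12696394 289.01622179] [-3.14157675e+00  4.62522477e-04  3.13825531e+00] [ 0.48  0.33  0.18  1.42 -0.    0.48]
((660.6175537109375, 330.3572692871094), (167.94662475585938, 184.33302307128906), 89.75299072265625)
[]
[]
red (array([291.8562753 , 127.87786775]), ((403.9050598144531, 349.5999450683594), 24.55209732055664))
red (array([391.6079602 , 225.61393035]), ((521.2991333007812, 478.0162048339844), 25.132179260253906))
yellow (array([233.50254669, 209.81041313]), ((515.8660888671875, 286.2240905761719), 65.03854370117188))
yellow (array([274.78646174, 301.83028123]), ((639.8046264648438, 330.80914306640625), 86.0242691040039))
```

View pics/w4.png

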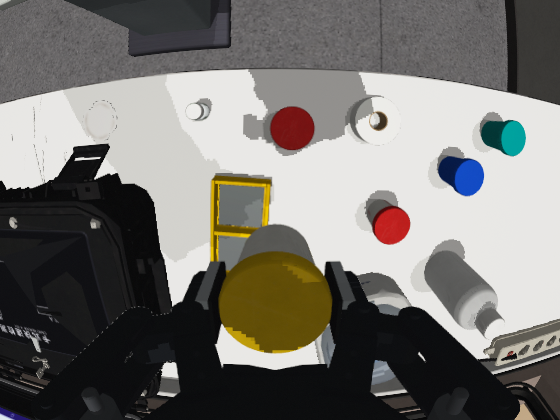

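The wrist view shows the red lids at (292,128) and (392,226), the vial at (197,111), the label roll at (376,120), and the yellow tray at about (240,215). The held cup hides part of the tray, so I'll sidestep to see it.

Call:
carry_out(deltas="0 -0.06 0.08 0 0 0 0;0 -0.06 0.08 0 0 0 0;0 0 0 0 0 0 0;0 0 0 0 0 0 0")

```text
time: 7.25
tcp_pos: [521.6, 408.1, 288.7]
tcp_rot: [-3.141, -0.0, 3.138]
ft_force: [1.0, 0.2, -0.3]
gripper_width: 0.566
grip_force: 41.5
```

```bash
python3 - <<'E'
from h import *
s=r.get_state();print(s['tcp_pos'],s['tcp_rot'])
c,im=grab('wrist'); save(im,'w5.png');np.save('c5.npy',c,allow_pickle=True)
b=[x for x in blobs(im,'yellow',300)]
for x in b: print(x[0],x[1])
m=min(b,key=lambda x:abs(x[0][1]-200)+x[0][0])[2]
for x in tray(c,im,'yellow',m): print(x)
for x in lid(c,im,'red'): print(x)
E
```

```text
[521.58748326 408.12849764 288.70703079] [-3.14137024e+00 -1.03602507e-04  3.13756118e+00]
[177.78666235 190.65652315] [ 149  134   62  112 3089]
[274.8264056  301.90352221] [ 219  251  113  102 9142]
((544.5736083984375, 284.09515380859375), (80.81523132324219, 149.39764404296875), 85.5938949584961)
[((575.0302734375, 284.04205322265625), (57.00432586669922, 56.782833099365234), 85.56317901611328), ((506.8967590332031, 290.326171875), (56.97100830078125, 59.60546875), 85.49361419677734)]
[((582.8619995117188, 276.7502136230469), (60.314937591552734, 60.08021545410156), 85.56354522705078), ((510.7718505859375, 283.3994140625), (60.27948760986328, 63.06698989868164), 85.49360656738281)]
(array([220.94311172,  76.29061001]), ((404.3230285644531, 350.0085754394531), 24.708894729614258))
(array([333.92894936, 178.04081633]), ((521.9907836914062, 478.5093078613281), 24.557781219482422))
```

View pics/w5.png

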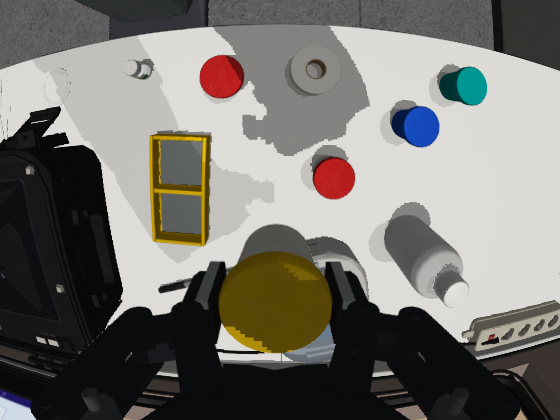

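The yellow tray is fully visible with corners (150,134), (210,134), (205,245) and (152,242). The red lids are at (221,76) and (334,178), the label roll at (316,70) and the vial at (138,69). The case edge runs about (100,150) to (120,290).

```bash
python3 - <<'E'
from h import *
c=np.load('c5.npy',allow_pickle=True).item()
for uv in((85,150),(105,190),(115,240),(122,290)): print(uv,[onz(c,*uv,z,True)[:2].round(0) for z in(150,100,0)])
for uv in((146,66),(140,62)): print('vial',[onz(c,*uv,z,True)[:2].round(1) for z in(50,0)])
print('vialbase',onz(c,147,72,0,True))
plan([(580.4,279.8,150,3.142-.077)],50)
E
```

```text
(85, 150) [array([470., 229.]), array([475., 196.]), array([486., 130.])]
(105, 190) [array([510., 247.]), array([522., 217.]), array([548., 158.])]
(115, 240) [array([561., 249.]), array([584., 220.]), array([628., 161.])]
(122, 290) [array([621., 244.]), array([653., 214.]), array([719., 154.])]
vial [array([383.7, 257.7]), array([376.2, 237.4])]
vial [array([377.8, 249.9]), array([369.5, 228.5])]
vialbase [384.73092129 238.7871157    0.        ]
0 -0.0298 -0.0640 0.0696 0 0 0.0058; 0 -0.0309 -0.0634 0.0696 0 0 0.0058; 0 -0.0321 -0.0629 0.0696 0 0 0.0058; 0 -0.0332 -0.0623 0.0696 0 0 0.0058
```

```bash
python3 - <<'E'
from h import *
for n in(4,5):
    c=np.load(f'c{n}.npy',allow_pickle=True).item(); im=cv2.imread(f'pics/w{n}.png'); g=im.max(axis=2)
    print(n,ray(c,c['cx'],c['cy'])[0].round())
    for v in range(150,300,30):
        row=g[v]; lim=200 if n==4 else 140
        u=max(i for i in range(60,lim) if row[i]<45 and row[i-4]<60)
        print(v,u,[onz(c,u,v,z,True)[:2].round(0) for z in(150,120,90)])
E
```

```text
4 [380. 331. 424.]
150 107 [array([411., 175.]), array([415., 158.]), array([418., 141.])]
180 119 [array([440., 185.]), array([447., 169.]), array([453., 153.])]
210 154 [array([470., 218.]), array([480., 206.]), array([490., 193.])]
240 158 [array([500., 218.]), array([513., 206.]), array([527., 193.])]
270 165 [array([533., 221.]), array([550., 209.]), array([566., 197.])]
5 [440. 410. 424.]
150 92 [array([470., 237.]), array([474., 218.]), array([477., 200.])]
180 102 [array([500., 245.]), array([506., 227.]), array([513., 209.])]
210 106 [array([530., 245.]), array([540., 226.]), array([549., 208.])]
240 112 [array([562., 245.]), array([575., 228.]), array([588., 210.])]
270 117 [array([596., 244.]), array([613., 226.]), array([630., 208.])]
```

Call:
carry_out(deltas="0 -0.03 -0.064 0.0696 0 0 0.0058; 0 -0.031 -0.0634 0.0696 0 0 0.0058; 0 -0.032 -0.063 0.0696 0 0 0.0058; 0 -0.033 -0.0623 0.0696 0 0 0.0058;0 0 0 0.07 0 0 0;0 0 0 0 0 0 0;0 0 0 0 0 0 0")

```text
time: 8.18
tcp_pos: [580.9, 281.1, 116.4]
tcp_rot: [3.141, 0.002, 3.066]
ft_force: [-0.0, 0.2, 0.6]
gripper_width: 0.569
grip_force: 41.6
```

```bash
python3 - <<'E'
from h import *
s=r.get_state();print(s['tcp_pos'],s['tcp_rot'])
c,im=grab('wrist'); save(im,'w6.png')
for d in(35.5,-35.5,0): print(d,proj(c,[545+d*.997,282.5-d*.077,28],True).round())
E
```

```text
[580.8730823  281.07756123 116.35035977] [3.14077771e+00 1.86624729e-03 3.06610266e+00]
35.5 [271. 220.]
-35.5 [271. 121.]
0 [271. 172.]
```

View pics/w6.png

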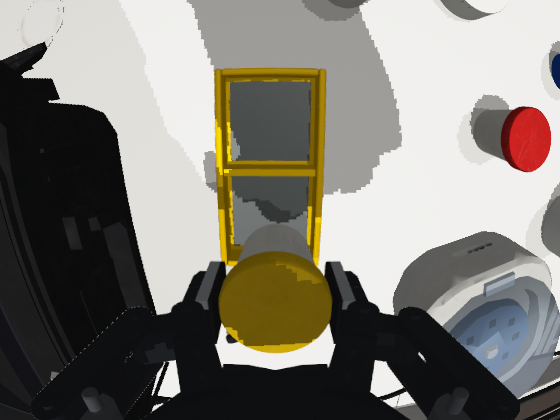

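The held cup is aligned with the tray: centre column at about 271, divider at row 169. I'll lower it into the far bay and release.

Call:
carry_out(deltas="0 0 -0.002 0.05 0 0 0;0 0 0 0.05 0 0 0;0 0 0 0.03 0 0 0;0 0 0 0.012 0 0 0;0 0 0 0.006 0 0 0;0 0 0 0 0 0 0;0 0 0 0 0 0 0")

```text
time: 9.1
tcp_pos: [581.5, 280.3, 42.3]
tcp_rot: [3.141, 0.003, 3.066]
ft_force: [-2.8, -1.6, 11.6]
gripper_width: 0.567
grip_force: 42.4
```

Call:
carry_out(deltas="65 0 0 0 0 0 0;75 0 0 0 0 0 0;80 0 0 0 0 0 0;80 0 0 -0.03 0 0 0;80 0 0 -0.07 0 0 0;80 0 0 -0.1 0 0 0;80 0 0 -0.1 0 0 0")

```text
time: 9.98
tcp_pos: [580.4, 280.0, 193.0]
tcp_rot: [3.141, 0.001, 3.066]
ft_force: [0.2, 0.3, -0.3]
gripper_width: 0.803
grip_force: 0.0
```

```bash
python3 - <<'E'
from h import *
s=r.get_state();print(s['tcp_pos'],s['tcp_rot'])
c,im=grab('wrist'); save(im,'w7.png')
for col in('red','yellow'):
  for ce,st,m in blobs(im,col,300): print(col,ce,st)
plan([(522,478.2,150,3.14),(522,478.2,36.5,3.14)],50,80)
E
```

```text
[580.38109737 279.96792383 192.98199462] [3.14129780e+00 6.23008081e-04 3.06616714e+00]
red [343.3943662    8.03638498] [315   0  55  20 852]
red [477.71875 129.35875] [ 458  104   40   52 1600]
yellow [272.53406745 167.34755678] [ 231   78   84  157 7265]
80 0.0299 0.0770 0.0199 0 0 -0.0047; 80 0.0288 0.0775 0.0199 0 0 -0.0047; 80 0.0276 0.0779 0.0199 0 0 -0.0047; 80 0.0265 0.0783 0.0199 0 0 -0.0047; 80 0.0253 0.0787 0.0199 0 0 -0.0047; 80 0.0000 0.0000 0.0757 0 0 -0.0000; 80 0.0000 0.0000 0.0757 0 0 -0.0000; 80 0.0000 0.0000 0.0757 0 0 -0.0000
```

View pics/w7.png

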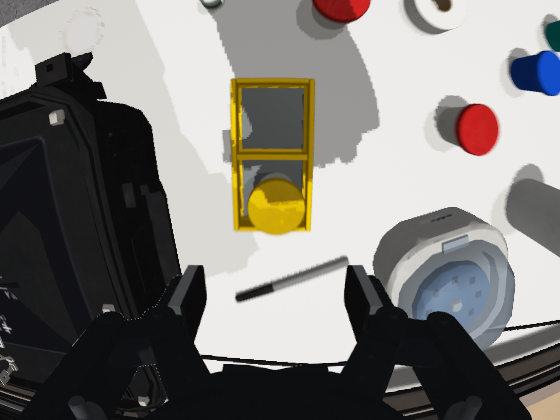

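The yellow cup stands in the far bay, lid at (276,204). Before going for the farther red cup I'll check the clearance to the bottle.

```bash
python3 - <<'E'
from h import *
c=np.load('c5.npy',allow_pickle=True).item()
for uv in((387,215),(384,240),(385,212),(310,240),(355,260)): print(uv,[onz(c,*uv,z,True)[:2].round(0) for z in(0,100)])
c=viewer.camera_model('wrist')
for uv in((508,195),(525,238)): print(uv,[onz(c,*uv,z,True)[:2].round(0) for z in(0,50,100)])
print('lid',onz(c,276.5,205.5,63,True), proj(c,[580,279.8,63],True))
E
```

```text
(387, 215) [array([588., 571.]), array([553., 533.])]
(384, 240) [array([627., 571.]), array([583., 533.])]
(385, 212) [array([583., 567.]), array([549., 530.])]
(310, 240) [array([625., 459.]), array([581., 448.])]
(355, 260) [array([658., 529.]), array([607., 501.])]
(508, 195) [array([615., 584.]), array([597., 540.]), array([580., 495.])]
(525, 238) [array([681., 634.]), array([654., 582.]), array([627., 530.])]
lid [587.25892133 283.42464582  63.        ] [271.74215259 197.88274583]
```

Call:
carry_out(deltas="80 0.03 0.077 0.02 0 0 -0.0047; 80 0.029 0.0775 0.02 0 0 -0.0047; 80 0.0275 0.078 0.02 0 0 -0.0047; 80 0.0265 0.0783 0.02 0 0 -0.0047; 80 0.0255 0.0787 0.02 0 0 -0.0047; 80 0 0 0.05 0 0 0;80 0 0 0 0 0 0")

```text
time: 10.9
tcp_pos: [519.4, 477.6, 114.4]
tcp_rot: [-3.14, -0.002, 3.141]
ft_force: [-0.1, -0.2, 0.6]
gripper_width: 0.798
grip_force: 0.0
```

```bash
python3 - <<'E'
from h import *
s=r.get_state();print(s['tcp_pos'],s['tcp_rot'])
c,im=grab('wrist')
for x in lid(c,im,'red'): print(x)
for ce,st,m in blobs(im,'yellow',300): print(ce,st)
E
```

```text
[519.41604291 477.55975413 114.3500948 ] [-3.14000870e+00 -2.06265102e-03  3.14056980e+00]
(array([79.34067278, 69.68256881]), ((404.34375, 349.7514343261719), 24.6223087310791))
(array([281.99034982, 218.70084439]), ((508.64227294921875, 483.16180419921875), 18.28376007080078))
(array([265.26294553, 257.0262273 ]), ((525.698486328125, 477.28143310546875), 24.27873992919922))
[ 63.01807438 243.89143784] [  15  161   98  166 8631]
```

Call:
carry_out(deltas="80 -0.006 0.001 0.04 0 0 0;80 0 0 0.06 0 0 0;80 0 0 0.04 0 0 0;80 0 0 0.016 0 0 0;80 0 0 0 0 0 0;0 0 0 0 0 0 0;0 0 0 0 0 0 0;0 0 0 0 0 0 0")

```text
time: 11.95
tcp_pos: [524.0, 478.6, 38.9]
tcp_rot: [3.14, 0.002, 3.14]
ft_force: [-0.3, -1.2, 5.7]
gripper_width: 0.573
grip_force: 40.4
```

Call:
carry_out(deltas="0 0 0 0 0 0 0;0 0 0 0 0 0 0;0 0 0 -0.02 0 0 0;0 0 0 -0.04 0 0 0;0 0 0 -0.08 0 0 0;0 0 0 -0.09 0 0 0;0 0 0 -0.09 0 0 0;0 0 0 -0.09 0 0 0")

```text
time: 12.95
tcp_pos: [523.1, 478.1, 245.1]
tcp_rot: [3.141, 0.001, 3.14]
ft_force: [1.8, 1.5, 0.5]
gripper_width: 0.566
grip_force: 41.3
```

```bash
python3 - <<'E'
from h import *
print(r.get_state()['tcp_pos'])
plan([(480,400,290,2.8),(480,-250,290,.6),(588.4,-340.2,150,.195)],52)
c=viewer.camera_model('wrist')
im=cv2.imread('pics/w2.png')
E
```

```text
[523.05837101 478.10431974 245.0694685 ]
0 0.0429 -0.0782 -0.0449 0 0 0.0541; 0 0.0291 -0.0843 -0.0449 0 0 0.0541; 0 -0.0335 -0.0942 -0.0000 0 0 0.0539; 0 -0.0489 -0.0872 -0.0000 0 0 0.0539; 0 -0.0629 -0.0778 -0.0000 0 0 0.0539; 0 -0.0751 -0.0661 -0.0000 0 0 0.0539; 0 -0.0851 -0.0525 -0.0000 0 0 0.0539; 0 -0.0928 -0.0374 -0.0000 0 0 0.0539 

0 -0.0977 -0.0212 -0.0000 0 0 0.0539; 0 -0.0999 -0.0045 -0.0000 0 0 0.0539; 0 -0.0992 0.0124 -0.0000 0 0 0.0539; 0 -0.0957 0.0290 -0.0000 0 0 0.0539; 0 -0.0895 0.0447 -0.0000 0 0 0.0539; 0 -0.0807 0.0591 -0.0000 0 0 0.0539; 0 -0.0696 0.0718 -0.0000 0 0 0.0539; 0 0.0193 0.0678 0.0700 0 0 0.0322 

0 0.0260 0.0655 0.0700 0 0 0.0322; 0 0.0325 0.0626 0.0700 0 0 0.0322; 0 0.0387 0.0590 0.0700 0 0 0.0322
```

Call:
carry_out(deltas="0 0.043 -0.078 -0.045 0 0 0.0541; 0 0.029 -0.084 -0.045 0 0 0.0541; 0 -0.0335 -0.094 0 0 0 0.0539; 0 -0.049 -0.087 0 0 0 0.0539; 0 -0.063 -0.078 0 0 0 0.0539; 0 -0.075 -0.066 0 0 0 0.0539; 0 -0.085 -0.0525 0 0 0 0.0539; 0 -0.093 -0.0375 0 0 0 0.0539")

```text
time: 13.95
tcp_pos: [480.0, 98.9, 288.4]
tcp_rot: [3.14, 0.0, 1.779]
ft_force: [0.8, -0.4, 0.3]
gripper_width: 0.569
grip_force: 41.4
```

Call:
carry_out(deltas="0 -0.098 -0.021 0 0 0 0.0539; 0 -0.1 -0.0045 0 0 0 0.0539; 0 -0.099 0.0125 0 0 0 0.0539; 0 -0.0955 0.029 0 0 0 0.0539; 0 -0.0895 0.0445 0 0 0 0.0539; 0 -0.081 0.059 0 0 0 0.0539; 0 -0.07 0.072 0 0 0 0.0539; 0 0 0 0 0 0 0")

```text
time: 14.95
tcp_pos: [479.6, -252.6, 287.6]
tcp_rot: [3.141, 0.0, 0.593]
ft_force: [0.4, 1.5, -0.6]
gripper_width: 0.57
grip_force: 41.4
```

```bash
python3 - <<'E'
from h import *
s=r.get_state();print(s['tcp_pos'],s['tcp_rot'])
plan([(588.4,-340.2,130,.195)],45)
E
```

```text
[ 479.58450273 -252.60475321  287.58909508] [3.14107702e+00 1.40832749e-04 5.93308224e-01]
0 0.0165 0.0534 0.0630 0 0 0.0254; 0 0.0207 0.0519 0.0630 0 0 0.0254; 0 0.0248 0.0501 0.0630 0 0 0.0254; 0 0.0287 0.0480 0.0630 0 0 0.0254; 0 0.0324 0.0455 0.0630 0 0 0.0254
```

Call:
carry_out(deltas="0 0.0165 0.0535 0.063 0 0 0.0254; 0 0.021 0.052 0.063 0 0 0.0254; 0 0.025 0.05 0.063 0 0 0.0254; 0 0.0285 0.048 0.063 0 0 0.0254; 0 0.0325 0.0455 0.063 0 0 0.0254;0 0 0 0 0 0 0;0 0 0 0 0 0 0")

```text
time: 15.82
tcp_pos: [589.5, -336.1, 131.1]
tcp_rot: [3.141, -0.001, 0.202]
ft_force: [0.3, 0.4, 0.5]
gripper_width: 0.567
grip_force: 41.5
```

```bash
python3 - <<'E'
from h import *
s=r.get_state();print(s['tcp_pos'],s['tcp_rot'])
c,im=grab('wrist'); save(im,'w8.png')
plan([(588.4,-340.2,44.4,.195)],45)
E
```

```text
[ 589.49775772 -336.05494819  131.09881965] [ 3.14109360e+00 -5.78206583e-04  2.01970827e-01]
0 -0.0019 0.0037 0.0871 0 0 0.0011; 0 -0.0019 0.0037 0.0871 0 0 0.0011
```

View pics/w8.png

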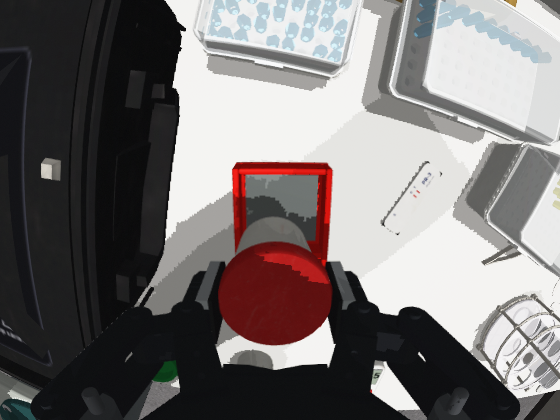

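The red tray's centre column is about 282 against the gripper's 275, which agrees with the planned 4 mm sideways correction. The case is clear on the left.

Call:
carry_out(deltas="0 -0.004 0.0075 0.05 0 0 0.002; 0 0 0 0.06 0 0 0;0 0 0 0.04 0 0 0;0 0 0 0.018 0 0 0;0 0 0 0.006 0 0 0;0 0 0 0 0 0 0")

```text
time: 16.62
tcp_pos: [588.6, -341.0, 44.1]
tcp_rot: [3.14, -0.001, 0.194]
ft_force: [0.1, 0.1, -0.4]
gripper_width: 0.567
grip_force: 41.5
```

Call:
carry_out(deltas="65 0 0 0 0 0 0;75 0 0 0 0 0 0;80 0 0 0 0 0 0;80 0 0 -0.03 0 0 0;80 0 0 -0.07 0 0 0;80 0 0 -0.1 0 0 0;80 0 0 -0.1 0 0 0;80 0 0 0 0 0 0")

```text
time: 17.62
tcp_pos: [589.5, -341.8, 197.9]
tcp_rot: [3.136, -0.005, 0.194]
ft_force: [0.2, 0.7, -1.7]
gripper_width: 0.801
grip_force: 0.0
```

```bash
python3 - <<'E'
from h import *
s=r.get_state();print(s['tcp_pos'],s['tcp_rot'])
c,im=grab('wrist'); save(im,'w9.png')
print([proj(c,[588.4,-340.2,63],True),proj(c,[553.6,-347,28],True)])
for x in tray(c,im,'red'): print(x)
for x in lid(c,im,'yellow'): print(x)
plan([(500,-340,195,.3),(405.5,-350,130,.325)],50,80)
E
```

```text
[ 589.49466706 -341.7898046   197.89338792] [ 3.13615307 -0.00484759  0.19360288]
[array([273.24507203, 202.89845624]), array([273.21442659, 226.70199775])]
((554.6766967773438, -347.1887512207031), (149.04620361328125, 75.48438262939453), 11.34325122833252)
[((593.3726806640625, -339.3949890136719), (56.158241271972656, 58.249996185302734), 11.0864839553833), ((526.7614135742188, -352.783203125), (54.325130462646484, 57.99149703979492), 11.338167190551758)]
[((587.7607421875, -340.5166320800781), (60.38439178466797, 62.63347625732422), 11.086509704589844), ((516.13671875, -354.912353515625), (58.413272857666016, 62.35561752319336), 11.338113784790039)]
(array([360.14871795,   6.1965812 ]), ((781.4794311523438, -381.27386474609375), 26.438173294067383))
(array([442.1179173 ,   6.68453292]), ((807.4361572265625, -448.3291931152344), 32.697998046875))
(array([251.20492524, 351.20932278]), ((409.9690856933594, -349.50445556640625), 27.445331573486328))
80 -0.0869 -0.0184 0.0002 0 0 -0.0169; 80 -0.0858 -0.0230 0.0002 0 0 -0.0169; 80 -0.0622 -0.0122 0.0433 0 0 -0.0027; 80 -0.0621 -0.0128 0.0433 0 0 -0.0027; 80 -0.0619 -0.0133 0.0433 0 0 -0.0027
```

View pics/w9.png

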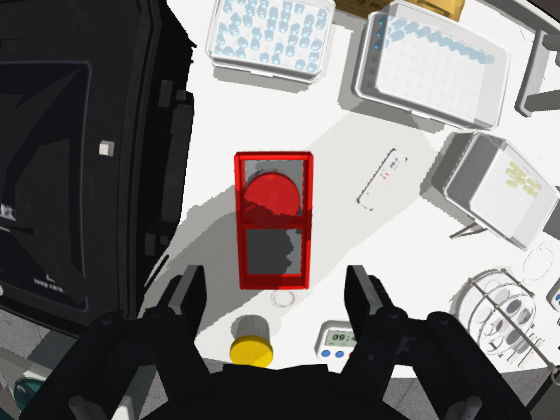

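The red cup stands in the far bay, lid at (271,202). Next is yellow cup 1, seen at (251,345).

Call:
carry_out(deltas="80 -0.087 -0.0185 0 0 0 -0.0169; 80 -0.086 -0.023 0 0 0 -0.0169; 80 -0.063 -0.0125 0.0433 0 0 -0.0027; 80 -0.063 -0.013 0.0433 0 0 -0.0027; 80 -0.062 -0.013 0.0433 0 0 -0.0027;80 0 0 0 0 0 0;80 0 0 0 0 0 0")

```text
time: 18.55
tcp_pos: [404.2, -349.7, 128.0]
tcp_rot: [-3.142, -0.0, 0.325]
ft_force: [0.1, -0.1, 0.4]
gripper_width: 0.8
grip_force: 0.0
```

```bash
python3 - <<'E'
from h import *
s=r.get_state();print(s['tcp_pos'],s['tcp_rot'])
c,im=grab('wrist'); np.save('c10.npy',c,allow_pickle=True); save(im,'w10.png')
for col in('yellow','green'):
  for x in lid(c,im,col): print(col,x)
  for ce,st,m in blobs(im,col,300): print(ce,st)
print(proj(c,[404.5,-350,58],True))
plan([(404.7,-350,36.5,.325)],30,80)
E
```

```text
[ 404.19231142 -349.70649696  127.96148331] [-3.14154339e+00 -1.61948618e-04  3.24857069e-01]
yellow (array([277.03766617, 225.28434269]), ((405.9813537597656, -349.5428466796875), 25.798006057739258))
[277.03766617 225.28434269] [ 241  190   73   71 4062]
green (array([148.49339934, 190.58448845]), ((401.0213623046875, -257.9092102050781), 30.396198272705078))
[148.49339934 190.58448845] [ 116  161   64   65 3030]
[277.04967431 228.75445194]
80 0.0000 0.0001 0.0458 0 0 0.0000; 80 0.0000 0.0001 0.0458 0 0 0.0000; 80 0.0000 0.0001 0.0458 0 0 0.0000; 80 0.0000 0.0001 0.0458 0 0 0.0000
```

Call:
carry_out(deltas="80 0.002 0 0.06 0 0 0;80 0 0 0.06 0 0 0;80 0 0 0.04 0 0 0;80 0 0 0.023 0 0 0;80 0 0 0 0 0 0;0 0 0 0 0 0 0;0 0 0 0 0 0 0;0 0 0 0 0 0 0")

```text
time: 19.6
tcp_pos: [405.2, -349.8, 37.3]
tcp_rot: [3.14, -0.001, 0.325]
ft_force: [-0.2, 1.9, 6.6]
gripper_width: 0.567
grip_force: 40.4
```

Call:
carry_out(deltas="0 0 0 0 0 0 0;0 0 0 0 0 0 0;0 0 0 -0.02 0 0 0;0 0 0 -0.04 0 0 0;0 0 0 -0.08 0 0 0;0 0 0 -0.09 0 0 0;0 0 0 -0.09 0 0 0;0 0 0 -0.09 0 0 0")

```text
time: 20.6
tcp_pos: [404.5, -349.1, 243.9]
tcp_rot: [3.141, -0.0, 0.325]
ft_force: [1.1, 0.2, -0.8]
gripper_width: 0.57
grip_force: 41.4
```

```bash
python3 - <<'E'
from h import *
s=r.get_state();print(s['tcp_pos'],s['joint_positions'].round(2))
plan([(450,-300,290,.5),(450,220,290,3.0),(509.6,285.2,150,3.065)],52)
c=np.load('c10.npy',allow_pickle=True).item()
im=cv2.cvtColor(cv2.imread('pics/w10.png'),cv2.COLOR_BGR2RGB)
# stand: dark pocket and foot outline
m=blobs(im,'green',300)[0][2].astype(np.uint8)
k=max(cv2.findContours(m,cv2.RETR_EXTERNAL,cv2.CHAIN_APPROX_NONE)[0],key=cv2.contourArea)
for z in(0,4,18): print(z,cv2.minAreaRect(np.array([onz(c,*p[0],z,True)[:2] for p in k],np.float32)))
E
```

```text
[ 404.52033042 -349.09438139  243.8705439 ] [-0.86  0.28 -0.02  1.28 -0.    1.95]
0 0.0588 -0.0320 -0.0461 0 0 -0.0278; 0 0.0613 -0.0267 -0.0461 0 0 -0.0278; 0 0.0332 -0.0608 -0.0000 0 0 -0.0531; 0 0.0429 -0.0545 -0.0000 0 0 -0.0531; 0 0.0513 -0.0466 -0.0000 0 0 -0.0531; 0 0.0583 -0.0375 -0.0000 0 0 -0.0531; 0 0.0637 -0.0273 -0.0000 0 0 -0.0531; 0 0.0674 -0.0163 -0.0000 0 0 -0.0531 

0 0.0692 -0.0049 -0.0000 0 0 -0.0531; 0 0.0690 0.0066 -0.0000 0 0 -0.0531; 0 0.0670 0.0180 -0.0000 0 0 -0.0531; 0 0.0630 0.0289 -0.0000 0 0 -0.0531; 0 0.0574 0.0389 -0.0000 0 0 -0.0531; 0 0.0501 0.0479 -0.0000 0 0 -0.0531; 0 0.0415 0.0555 -0.0000 0 0 -0.0531; 0 0.0317 0.0617 -0.0000 0 0 -0.0531 

0 0.0210 0.0661 -0.0000 0 0 -0.0531; 0 -0.0249 0.0365 0.0700 0 0 -0.0052; 0 -0.0255 0.0361 0.0700 0 0 -0.0052; 0 -0.0261 0.0357 0.0700 0 0 -0.0052; 0 -0.0266 0.0352 0.0700 0 0 -0.0052 

0 ((376.2765197753906, -237.29705810546875), (59.29930877685547, 61.60783004760742), 16.440950393676758)
4 ((377.8622131347656, -238.59463500976562), (58.39854049682617, 60.67198944091797), 16.440954208374023)
18 ((383.4122009277344, -243.13604736328125), (55.24589157104492, 57.3965950012207), 16.440975189208984)
```

Call:
carry_out(deltas="0 0.059 -0.032 -0.046 0 0 -0.0278; 0 0.0615 -0.027 -0.046 0 0 -0.0278; 0 0.033 -0.061 0 0 0 -0.0531; 0 0.043 -0.0545 0 0 0 -0.0531; 0 0.0515 -0.0465 0 0 0 -0.0531; 0 0.0585 -0.0375 0 0 0 -0.0531; 0 0.0635 -0.0275 0 0 0 -0.0531; 0 0.0675 -0.0165 0 0 0 -0.0531")

```text
time: 21.6
tcp_pos: [449.8, -90.7, 288.3]
tcp_rot: [3.141, 0.0, 1.506]
ft_force: [1.1, 0.2, -0.5]
gripper_width: 0.568
grip_force: 41.4
```

Call:
carry_out(deltas="0 0.069 -0.005 0 0 0 -0.0531; 0 0.069 0.0065 0 0 0 -0.0531; 0 0.067 0.018 0 0 0 -0.0531; 0 0.063 0.029 0 0 0 -0.0531; 0 0.0575 0.039 0 0 0 -0.0531; 0 0.05 0.048 0 0 0 -0.0531; 0 0.0415 0.0555 0 0 0 -0.0531; 0 0.0315 0.0615 0 0 0 -0.0531")

```text
time: 22.6
tcp_pos: [449.5, 186.4, 288.3]
tcp_rot: [3.141, 0.001, 2.841]
ft_force: [-0.7, -0.1, 0.5]
gripper_width: 0.57
grip_force: 41.4
```

Call:
carry_out(deltas="0 0.021 0.066 0 0 0 -0.0531; 0 -0.025 0.0365 0.07 0 0 -0.0052; 0 -0.0255 0.036 0.07 0 0 -0.0052; 0 -0.026 0.0355 0.07 0 0 -0.0052; 0 -0.0265 0.035 0.07 0 0 -0.0052; 0 0 0 0 0 0 0; 0 0 0 0 0 0 0")

```text
time: 23.48
tcp_pos: [509.2, 284.9, 148.7]
tcp_rot: [3.141, 0.001, 3.067]
ft_force: [-0.2, -0.3, 0.1]
gripper_width: 0.569
grip_force: 41.5
```

```bash
python3 - <<'E'
from h import *
s=r.get_state();print(s['tcp_pos'],s['tcp_rot'])
c,im=grab('wrist'); save(im,'w11.png')
for ce,st,m in blobs(im,'yellow',300): print(ce,st)
try:
  for x in tray(c,im,'yellow',min(blobs(im,'yellow',800),key=lambda b:b[0][1])[2]): print(x)
except Exception as e: print(e)
print(proj(c,[509.6-33,285.2+2.5,28],True))
for x in lid(c,im,'red'): print(x)
plan([(509.6,285.2,42.8,3.065)],30)
E
```

```text
[509.19110061 284.87815445 148.72109411] [3.14129490e+00 8.55334828e-04 3.06718732e+00]
[273.64309145 272.99791983] [  218   158   114   193 12499]
((567.0360107421875, 282.1099853515625), (108.68984985351562, 197.4299774169922), 85.72537231445312)
[((554.24365234375, 250.3526611328125), (1.288010835647583, 1.5107145309448242), 42.72612380981445)]
[((565.5994873046875, 246.6106719970703), (1.4037405252456665, 1.6463850736618042), 42.725135803222656)]
[273.6899168  167.72635348]
(array([354.76295881,  69.04511068]), ((403.9498291015625, 349.65130615234375), 24.673063278198242))
0 -0.0001 0.0002 0.0531 0 0 0.0002; 0 -0.0001 0.0002 0.0531 0 0 0.0002; 0 -0.0001 0.0002 0.0531 0 0 0.0002; 0 -0.0001 0.0002 0.0531 0 0 0.0002
```

Call:
carry_out(deltas="0 0 0 0.06 0 0 0;0 0 0 0.06 0 0 0;0 0 0 0.05 0 0 0;0 0 0 0.03 0 0 0;0 0 0 0.01 0 0 0;0 0 0 0.003 0 0 0;0 0 0 0 0 0 0")

```text
time: 24.4
tcp_pos: [509.9, 285.0, 42.3]
tcp_rot: [3.141, 0.002, 3.067]
ft_force: [-1.3, -2.3, 4.8]
gripper_width: 0.57
grip_force: 41.9
```

Call:
carry_out(deltas="65 0 0 0 0 0 0;75 0 0 0 0 0 0;80 0 0 0 0 0 0;80 0 0 -0.03 0 0 0;80 0 0 -0.07 0 0 0;80 0 0 -0.1 0 0 0;80 0 0 0 0 0 0")

```text
time: 25.28
tcp_pos: [511.0, 285.8, 145.3]
tcp_rot: [3.139, 0.006, 3.067]
ft_force: [-0.1, -0.6, -0.8]
gripper_width: 0.796
grip_force: 0.0
```

```bash
python3 - <<'E'
from h import *
s=r.get_state();print(s['tcp_pos'],s['tcp_rot'])
c,im=grab('wrist'); save(im,'w12.png')
for ce,st,m in blobs(im,'yellow',300): print(ce,st)
plan([(404,349.7,110,3.065)],45,80)
E
```

```text
[510.96312521 285.81713609 145.25901402] [3.13870619 0.00598388 3.06749239]
[271.70753594 239.58740042] [  223   155    96   175 10921]
80 0.0737 0.0375 0.0220 0 0 0.0003; 80 0.0737 0.0374 0.0220 0 0 0.0003; 80 0.0738 0.0374 0.0220 0 0 0.0003
```

View pics/w12.png

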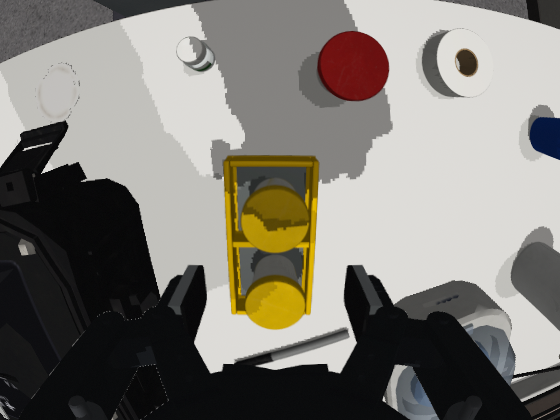

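Both yellow cups stand in their bays, lids at (275,218) and (275,304). Red cup 1's lid is at (353,66) and the vial's cap at (190,47). Next I'll pick red cup 1.

Call:
carry_out(deltas="80 0.074 0.0375 0.022 0 0 0; 80 0.074 0.0375 0.022 0 0 0; 80 0.074 0.0375 0.022 0 0 0;80 0 0 0 0 0 0;80 0 0 0 0 0 0")

```text
time: 25.95
tcp_pos: [402.8, 349.3, 107.7]
tcp_rot: [-3.141, -0.0, 3.068]
ft_force: [0.6, 0.3, 0.3]
gripper_width: 0.803
grip_force: 0.0
```

```bash
python3 - <<'E'
from h import *
s=r.get_state();print(s['tcp_pos'],s['tcp_rot'])
c,im=grab('wrist')
for x in lid(c,im,'red'): print(x)
plan([(404,349.7,36.5,3.065)],20,80)
E
```

```text
[402.84590878 349.25507352 107.70012693] [-3.14125731e+00 -1.44213057e-04  3.06773409e+00]
(array([281.90860692, 220.67080745]), ((392.66143798828125, 354.6595764160156), 19.984405517578125))
(array([265.13338357, 260.46194424]), ((407.4517517089844, 348.66741943359375), 24.0826416015625))
80 -0.0003 0.0003 0.0357 0 0 0.0002; 80 -0.0003 0.0003 0.0357 0 0 0.0002; 80 -0.0003 0.0003 0.0357 0 0 0.0002; 80 -0.0003 0.0003 0.0357 0 0 0.0002
```

Call:
carry_out(deltas="80 -0.002 0.001 0.05 0 0 0;80 0 0 0.05 0 0 0;80 0 0 0.03 0 0 0;80 0 0 0.012 0 0 0;80 0 0 0 0 0 0;0 0 0 0 0 0 0;0 0 0 0 0 0 0;0 0 0 0 0 0 0")

```text
time: 27.0
tcp_pos: [404.2, 350.0, 37.7]
tcp_rot: [3.141, 0.001, 3.067]
ft_force: [-0.4, -1.5, 6.5]
gripper_width: 0.569
grip_force: 40.6
```

Call:
carry_out(deltas="0 0 0 0 0 0 0;0 0 0 0 0 0 0;0 0 0 -0.02 0 0 0;0 0 0 -0.04 0 0 0;0 0 0 -0.08 0 0 0;0 0 0 -0.09 0 0 0;0 0 0 -0.09 0 0 0;0 0 0 -0.09 0 0 0")

```text
time: 28.0
tcp_pos: [403.3, 349.6, 244.2]
tcp_rot: [3.141, 0.001, 3.068]
ft_force: [0.3, 1.3, 0.5]
gripper_width: 0.569
grip_force: 41.4
```

```bash
python3 - <<'E'
from h import *
print(r.get_state()['tcp_pos'])
plan([(450,270,290,2.7),(460,-260,290,.4),(518.8,-353.9,150,.195)],52)
E
```

```text
[403.34911877 349.64134505 244.24360035]
0 -0.0349 -0.0506 -0.0305 0 0 0.0390; 0 -0.0409 -0.0460 -0.0305 0 0 0.0390; 0 -0.0462 -0.0407 -0.0305 0 0 0.0390; 0 -0.0337 -0.0678 -0.0000 0 0 0.0523; 0 -0.0443 -0.0614 -0.0000 0 0 0.0523; 0 -0.0537 -0.0534 -0.0000 0 0 0.0523; 0 -0.0617 -0.0438 -0.0000 0 0 0.0523; 0 -0.0681 -0.0332 -0.0000 0 0 0.0523 

0 -0.0726 -0.0216 -0.0000 0 0 0.0523; 0 -0.0751 -0.0094 -0.0000 0 0 0.0523; 0 -0.0757 0.0030 -0.0000 0 0 0.0523; 0 -0.0742 0.0153 -0.0000 0 0 0.0523; 0 -0.0707 0.0273 -0.0000 0 0 0.0523; 0 -0.0652 0.0384 -0.0000 0 0 0.0523; 0 -0.0581 0.0486 -0.0000 0 0 0.0523; 0 -0.0493 0.0574 -0.0000 0 0 0.0523 

0 -0.0393 0.0647 -0.0000 0 0 0.0523; 0 0.0088 0.0547 0.0700 0 0 0.0163; 0 0.0116 0.0542 0.0700 0 0 0.0163; 0 0.0143 0.0535 0.0700 0 0 0.0163; 0 0.0171 0.0527 0.0700 0 0 0.0163
```

Call:
carry_out(deltas="0 -0.035 -0.0505 -0.0305 0 0 0.039; 0 -0.041 -0.046 -0.0305 0 0 0.039; 0 -0.046 -0.041 -0.0305 0 0 0.039; 0 -0.034 -0.068 0 0 0 0.0523; 0 -0.0445 -0.0615 0 0 0 0.0523; 0 -0.0535 -0.0535 0 0 0 0.0523; 0 -0.0615 -0.044 0 0 0 0.0523; 0 -0.068 -0.033 0 0 0 0.0523")

```text
time: 29.0
tcp_pos: [453.4, 79.6, 288.4]
tcp_rot: [3.141, 0.0, 1.873]
ft_force: [1.4, 0.1, 0.5]
gripper_width: 0.567
grip_force: 41.4
```

Call:
carry_out(deltas="0 -0.0725 -0.0215 0 0 0 0.0523; 0 -0.075 -0.0095 0 0 0 0.0523; 0 -0.0755 0.003 0 0 0 0.0523; 0 -0.074 0.0155 0 0 0 0.0523; 0 -0.0705 0.0275 0 0 0 0.0523; 0 -0.065 0.0385 0 0 0 0.0523; 0 -0.058 0.0485 0 0 0 0.0523; 0 -0.0495 0.0575 0 0 0 0.0523")

```text
time: 30.0
tcp_pos: [459.3, -222.9, 288.4]
tcp_rot: [3.141, -0.0, 0.558]
ft_force: [1.7, -0.9, 0.9]
gripper_width: 0.568
grip_force: 41.4
```

Call:
carry_out(deltas="0 -0.0395 0.0645 0 0 0 0.0523; 0 0.009 0.0545 0.07 0 0 0.0163; 0 0.0115 0.054 0.07 0 0 0.0163; 0 0.0145 0.0535 0.07 0 0 0.0163; 0 0.017 0.0525 0.07 0 0 0.0163;0 0 0 0 0 0 0;0 0 0 0 0 0 0")

```text
time: 30.88
tcp_pos: [518.9, -352.9, 148.8]
tcp_rot: [3.141, -0.0, 0.195]
ft_force: [0.2, -0.2, 0.7]
gripper_width: 0.569
grip_force: 41.5
```

```bash
python3 - <<'E'
from h import *
s=r.get_state();print(s['tcp_pos'],s['tcp_rot'])
c,im=grab('wrist')
for ce,st,m in blobs(im,'red',300): print(ce,st)
for ce,st,m in blobs(im,'green',200): print(ce,st)
plan([(518.8,-353.9,42.9,.195)],30)
E
```

```text
[ 518.91783783 -352.92218722  148.79820275] [ 3.14116367e+00 -4.64642138e-04  1.95465090e-01]
[278.03234395 136.85721329] [  230    73    97   176 10141]
[276.14362678 299.05559376] [ 219  246  112  103 8724]
[147.52153987 294.23464711] [ 122  277   53   38 1091]
0 -0.0002 0.0004 0.0532 0 0 0.0000; 0 -0.0002 0.0004 0.0532 0 0 0.0000; 0 -0.0002 0.0004 0.0532 0 0 0.0000; 0 -0.0002 0.0004 0.0532 0 0 0.0000
```

Call:
carry_out(deltas="0 0 0.002 0.06 0 0 0;0 0 0 0.06 0 0 0;0 0 0 0.05 0 0 0;0 0 0 0.03 0 0 0;0 0 0 0.008 0 0 0;0 0 0 0.004 0 0 0;0 0 0 0 0 0 0")

```text
time: 31.8
tcp_pos: [519.6, -354.4, 42.8]
tcp_rot: [3.14, -0.001, 0.195]
ft_force: [-0.6, 1.1, 4.1]
gripper_width: 0.568
grip_force: 41.7
```

Call:
carry_out(deltas="65 0 0 0 0 0 0;75 0 0 0 0 0 0;80 0 0 0 0 0 0;80 0 0 -0.03 0 0 0;80 0 0 -0.07 0 0 0;80 0 0 -0.1 0 0 0;80 0 0 -0.08 0 0 0;80 0 0 0 0 0 0")

```text
time: 32.8
tcp_pos: [520.2, -355.1, 185.7]
tcp_rot: [3.137, -0.004, 0.195]
ft_force: [-0.8, 0.1, 0.5]
gripper_width: 0.798
grip_force: 0.0
```

```bash
python3 - <<'E'
from h import *
s=r.get_state();print(s['tcp_pos'],s['tcp_rot'])
c,im=grab('wrist'); save(im,'w13.png')
for ce,st,m in blobs(im,'red',300): print(ce,st)
for nm,X in(('far',[588.4,-340.2,63]),('near',[518.8,-353.9,63])): print(nm,proj(c,X,True).round())
# go where the camera stands over the stand, on the way left
plan([(450,-260,260,.5),(330,-265,260,.5)],50,60)
E
```

```text
[ 520.23462119 -355.10758828  185.68847872] [ 3.13684625 -0.00364739  0.1947466 ]
[273.47870138 147.62904456] [ 232   79   85  155 9179]
far [274. 121.]
near [274. 207.]
60 -0.0333 -0.0709 -0.0510 0 0 -0.0324; 60 -0.0260 -0.0739 -0.0510 0 0 -0.0324; 60 -0.0183 -0.0761 -0.0510 0 0 -0.0324; 60 -0.0718 -0.0354 -0.0000 0 0 -0.0000; 60 -0.0718 -0.0354 -0.0000 0 0 -0.0000; 60 -0.0718 -0.0354 -0.0000 0 0 -0.0000
```

Call:
carry_out(deltas="60 -0.033 -0.071 -0.051 0 0 -0.0324; 60 -0.026 -0.074 -0.051 0 0 -0.0324; 60 -0.018 -0.076 -0.051 0 0 -0.0324; 60 -0.072 -0.035 0 0 0 0; 60 -0.072 -0.035 0 0 0 0; 60 -0.072 -0.035 0 0 0 0;60 0 0 0 0 0 0;60 0 0 0 0 0 0")

```text
time: 33.85
tcp_pos: [330.0, -265.1, 257.8]
tcp_rot: [-3.141, -0.0, 0.5]
ft_force: [0.2, 0.2, 0.1]
gripper_width: 0.6
grip_force: 0.0
```

```bash
python3 - <<'E'
from h import *
s=r.get_state();print(s['tcp_pos'],s['tcp_rot'])
c,im=grab('wrist'); save(im,'w14.png'); print(ray(c,c['cx'],c['cy'])[0])
for ce,st,m in blobs(im,'green',300):
  k=max(cv2.findContours(m.astype(np.uint8),cv2.RETR_EXTERNAL,cv2.CHAIN_APPROX_NONE)[0],key=cv2.contourArea)
  print(ce,st)
  for z in(4,18): print(z,cv2.minAreaRect(np.array([onz(c,*p[0],z,True)[:2] for p in k],np.float32)))
plan([(380,-200,260,.8),(380,150,260,2.3)],52,60)
E
```

```text
[ 330.01347997 -265.14109096  257.82093882] [-3.14121631e+00 -7.66574360e-05  4.99655021e-01]
[ 400.85387219 -225.19421624  393.16539172]
[277.39705183 127.78174037] [ 251  101   54   54 2103]
4 ((379.979736328125, -240.005126953125), (54.94127655029297, 55.431854248046875), 16.424026489257812)
18 ((380.730712890625, -239.47230529785156), (52.964813232421875, 53.437713623046875), 16.42403221130371)
60 0.0749 -0.0333 -0.0022 0 0 -0.0477; 60 0.0790 -0.0218 -0.0022 0 0 -0.0477; 60 0.0558 -0.0542 -0.0000 0 0 -0.0531; 60 0.0640 -0.0442 -0.0000 0 0 -0.0531; 60 0.0705 -0.0329 -0.0000 0 0 -0.0531; 60 0.0749 -0.0208 -0.0000 0 0 -0.0531; 60 0.0774 -0.0081 -0.0000 0 0 -0.0531; 60 0.0776 0.0049 -0.0000 0 0 -0.0531 

60 0.0757 0.0177 -0.0000 0 0 -0.0531; 60 0.0718 0.0300 -0.0000 0 0 -0.0531; 60 0.0658 0.0415 -0.0000 0 0 -0.0531
```

Call:
carry_out(deltas="60 0.075 -0.0335 -0.002 0 0 -0.0477; 60 0.079 -0.022 -0.002 0 0 -0.0477; 60 0.056 -0.054 0 0 0 -0.0531; 60 0.064 -0.044 0 0 0 -0.0531; 60 0.0705 -0.033 0 0 0 -0.0531; 60 0.075 -0.021 0 0 0 -0.0531; 60 0.0775 -0.008 0 0 0 -0.0531; 60 0.0775 0.005 0 0 0 -0.0531")

```text
time: 34.9
tcp_pos: [380.1, 35.3, 259.9]
tcp_rot: [-3.141, -0.0, 1.807]
ft_force: [-0.1, -0.7, -0.4]
gripper_width: 0.602
grip_force: 0.0
```

Call:
carry_out(deltas="60 0.0755 0.0175 0 0 0 -0.0531; 60 0.072 0.03 0 0 0 -0.0531; 60 0.066 0.0415 0 0 0 -0.0531; 60 0.05 0.06 0.05 0 0 0; 60 0 0 0 0 0 0; 60 0 0 0 0 0 0")

```text
time: 35.65
tcp_pos: [385.2, 189.2, 235.0]
tcp_rot: [-3.141, -0.0, 2.302]
ft_force: [-0.2, -0.5, 0.2]
gripper_width: 0.599
grip_force: 0.0
```

```bash
python3 - <<'E'
from h import *
s=r.get_state();print(s['tcp_pos'],s['tcp_rot'],s['joint_positions'].round(2))
c,im=grab('wrist'); save(im,'w15.png'); np.save('c15.npy',c,allow_pickle=True)
u,v=proj(c,[377,235,50],True); print(u,v)
x0,y0=int(u)-60,int(v)-60; print(x0,y0)
crop=im[max(y0,0):y0+120,max(x0,0):x0+120]
save(cv2.resize(crop,None,fx=5,fy=5,interpolation=cv2.INTER_NEAREST),'v15.png')
E
```

```text
[385.16925847 189.20824809 234.98898623] [-3.14082770e+00 -2.35105622e-04  2.30231017e+00] [ 0.27  0.1  -0.27  1.2  -0.    1.11]
299.05523448891 149.8783855260239
239 89
```

View pics/v15.png

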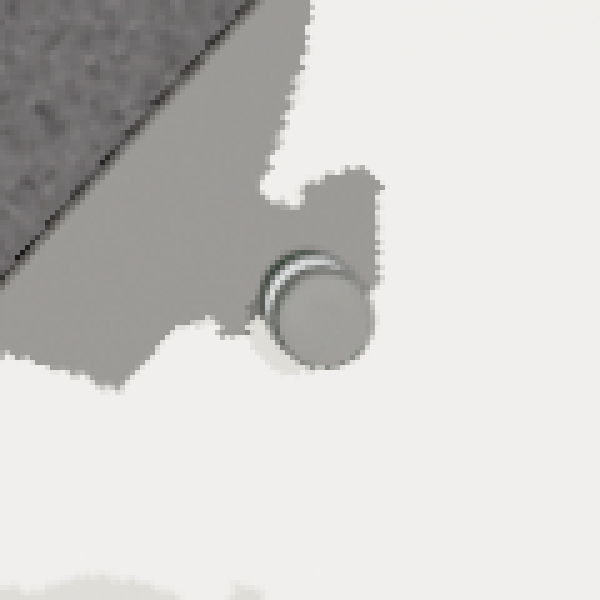

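The crop shows the vial's cap, centred at about (304,152.6) in the full frame.

```bash
python3 - <<'E'
from h import *
c=np.load('c15.npy',allow_pickle=True).item()
p=onz(c,304,152.6,50,True);print(p)
plan([(p[0],p[1],110,2.302),(p[0],p[1],25,2.302)],45,60)
E
```

```text
[382.48837162 236.32429663  50.        ]
60 0.0248 0.0197 0.0835 0 0 -0.0001; 60 0.0248 0.0197 0.0835 0 0 -0.0001; 60 0.0248 0.0197 0.0835 0 0 -0.0001; 60 0.0000 0.0000 0.0850 0 0 -0.0000; 60 0.0000 0.0000 0.0850 0 0 -0.0000
```

Call:
carry_out(deltas="60 0.025 0.02 0.083 0 0 0; 60 0.025 0.02 0.083 0 0 0; 60 0.025 0.02 0.083 0 0 0;60 0 0 0 0 0 0;60 0 0 0 0 0 0")

```text
time: 36.33
tcp_pos: [383.3, 236.5, 112.1]
tcp_rot: [3.14, 0.001, 2.301]
ft_force: [-0.2, 0.2, 0.1]
gripper_width: 0.595
grip_force: 0.0
```

```bash
python3 - <<'E'
from h import *
s=r.get_state();print(s['tcp_pos'],s['tcp_rot'])
c,im=grab('wrist'); u,v=proj(c,[382.5,236.3,50],True); print(u,v)
g=cv2.cvtColor(im,cv2.COLOR_RGB2GRAY); x0,y0=int(u)-45,int(v)-45
cr=cv2.medianBlur(g[y0:y0+90,x0:x0+90],3)
h=cv2.HoughCircles(cr,cv2.HOUGH_GRADIENT,1,8,param1=60,param2=12,minRadius=13,maxRadius=26)
print(h if h is None else [(q[0]+x0,q[1]+y0,q[2],onz(c,q[0]+x0,q[1]+y0,50,True)[:2].round(1)) for q in h[0][:5]], [np.hypot(*(proj(c,[392.5,236.3,50],True)-(u,v)))])
E
```

```text
[383.33249301 236.47122229 112.07126716] [3.14033169e+00 6.45764222e-04 2.30056186e+00]
272.5996039643748 234.28268819423477
[(np.float32(271.5), np.float32(233.5), np.float32(14.1), array([381.6, 236.2])), (np.float32(271.5), np.float32(224.5), np.float32(22.1), array([377.4, 241. ])), (np.float32(271.5), np.float32(214.5), np.float32(15.8), array([372.8, 246.1]))] [np.float64(14.558140124631494)]
```

The cap circle was refound at (381.6, 236.2), which confirms the vial's position. I'll descend and grip.

Call:
carry_out(deltas="60 0.002 -0.002 0.05 0 0 0;60 0 0 0.06 0 0 0;60 0 0 0.04 0 0 0;60 0 0 0.02 0 0 0;60 0 0 0.004 0 0 0;30 0 0 0 0 0 0;0 0 0 0 0 0 0;0 0 0 0 0 0 0", grip_force=30)

```text
time: 37.38
tcp_pos: [381.6, 237.1, 24.4]
tcp_rot: [3.14, 0.001, 2.301]
ft_force: [-1.3, -0.4, 6.6]
gripper_width: 0.245
grip_force: 29.1
```

Call:
carry_out(deltas="0 0 0 0 0 0 0;0 0 0 0 0 0 0;0 0 0 0 0 0 0")

```text
time: 37.75
tcp_pos: [381.6, 237.1, 24.4]
tcp_rot: [3.14, 0.001, 2.301]
ft_force: [-0.2, -0.3, 8.0]
gripper_width: 0.24
grip_force: 29.1
```

Call:
carry_out(deltas="0 0 0 -0.02 0 0 0;0 0 0 -0.04 0 0 0;0 0 0 -0.08 0 0 0;0 0 0 -0.09 0 0 0;0 0 0 -0.09 0 0 0;0 0 0 -0.09 0 0 0")

```text
time: 38.5
tcp_pos: [380.6, 236.9, 231.1]
tcp_rot: [3.141, 0.0, 2.301]
ft_force: [0.9, -0.5, -0.2]
gripper_width: 0.24
grip_force: 29.6
```

```bash
python3 - <<'E'
from h import *
print(r.get_state()['tcp_pos'])
plan([(400,120,260,1.8),(400,-160,260,.8),(380,-240,150,.5)],45)
E
```

```text
[380.63868377 236.85960541 231.08647851]
0 -0.0666 -0.0424 -0.0193 0 0 0.0532; 0 -0.0728 -0.0307 -0.0193 0 0 0.0532; 0 -0.0769 -0.0182 -0.0193 0 0 0.0532; 0 -0.0779 -0.0182 -0.0000 0 0 0.0455; 0 -0.0797 -0.0069 -0.0000 0 0 0.0455; 0 -0.0799 0.0045 -0.0000 0 0 0.0455; 0 -0.0784 0.0158 -0.0000 0 0 0.0455; 0 -0.0754 0.0268 -0.0000 0 0 0.0455 

0 -0.0708 0.0373 -0.0000 0 0 0.0455; 0 -0.0647 0.0470 -0.0000 0 0 0.0455; 0 -0.0357 0.0207 0.0550 0 0 0.0239; 0 -0.0340 0.0233 0.0550 0 0 0.0239; 0 -0.0322 0.0258 0.0550 0 0 0.0239; 0 -0.0301 0.0281 0.0550 0 0 0.0239
```

Call:
carry_out(deltas="0 -0.0665 -0.0425 -0.0195 0 0 0.0532; 0 -0.073 -0.031 -0.0195 0 0 0.0532; 0 -0.077 -0.018 -0.0195 0 0 0.0532; 0 -0.078 -0.018 0 0 0 0.0455; 0 -0.08 -0.007 0 0 0 0.0455; 0 -0.08 0.0045 0 0 0 0.0455; 0 -0.0785 0.016 0 0 0 0.0455; 0 -0.0755 0.027 0 0 0 0.0455")

```text
time: 39.5
tcp_pos: [400.0, -81.7, 258.8]
tcp_rot: [3.141, -0.0, 1.08]
ft_force: [0.6, 0.7, -0.7]
gripper_width: 0.244
grip_force: 29.6
```

Call:
carry_out(deltas="0 -0.071 0.0375 0 0 0 0.0455; 0 -0.0645 0.047 0 0 0 0.0455; 0 -0.0355 0.0205 0.055 0 0 0.0239; 0 -0.034 0.0235 0.055 0 0 0.0239; 0 -0.032 0.026 0.055 0 0 0.0239; 0 -0.03 0.028 0.055 0 0 0.0239;0 0 0 0 0 0 0;0 0 0 0 0 0 0")

```text
time: 40.5
tcp_pos: [380.9, -240.2, 149.0]
tcp_rot: [3.141, -0.0, 0.5]
ft_force: [0.1, -0.1, -0.9]
gripper_width: 0.242
grip_force: 29.6
```

```bash
python3 - <<'E'
from h import *
s=r.get_state();print(s['tcp_pos'],s['tcp_rot'])
c,im=grab('wrist'); save(im,'w16.png')
for ce,st,m in blobs(im,'green',200):
  k=max(cv2.findContours(m.astype(np.uint8),cv2.RETR_EXTERNAL,cv2.CHAIN_APPROX_NONE)[0],key=cv2.contourArea)
  print(ce,st)
print(proj(c,[380,-240,4],True))
plan([(380,-240,90,.5),(380,-240,29.6,.5)],45)
E
```

```text
[ 380.8879672  -240.16239625  148.99518755] [ 3.14085584e+00 -4.22449363e-04  5.00153111e-01]
[275.67285041 197.14693757] [ 241  164   72   69 3396]
[275.33753707 199.31419996]
0 -0.0009 -0.0007 0.0591 0 0 0.0001; 0 -0.0009 -0.0007 0.0591 0 0 0.0001; 0 0.0000 0.0000 0.0604 0 0 -0.0000; 0 0.0000 0.0000 0.0604 0 0 -0.0000
```

Aligned over the stand, so I'll lower the vial.

Call:
carry_out(deltas="0 -0.0015 -0.001 0.06 0 0 0;0 0 0 0.06 0 0 0;0 0 0 0.06 0 0 0;0 0 0 0.035 0 0 0;0 0 0 0.016 0 0 0;0 0 0 0.006 0 0 0;0 0 0 0 0 0 0")

```text
time: 41.42
tcp_pos: [380.1, -240.5, 29.9]
tcp_rot: [3.141, -0.0, 0.499]
ft_force: [-0.3, 0.3, 0.1]
gripper_width: 0.24
grip_force: 29.6
```

Call:
carry_out(deltas="0 0 0 0.001 0 0 0;0 0 0 0 0 0 0;30 0 0 0 0 0 0;40 0 0 0 0 0 0;50 0 0 0 0 0 0;50 0 0 -0.03 0 0 0;50 0 0 -0.06 0 0 0;50 0 0 -0.1 0 0 0")

```text
time: 42.42
tcp_pos: [379.0, -239.7, 124.1]
tcp_rot: [-3.139, 0.001, 0.499]
ft_force: [0.4, -0.2, -1.0]
gripper_width: 0.501
grip_force: 0.0
```

Call:
carry_out(deltas="50 -0.05 0 -0.1 0 0 0;50 -0.06 0 -0.1 0 0 0;50 0 0 0 0 0 0;50 0 0 0 0 0 0;50 0 0 0 0 0 0")

```text
time: 43.05
tcp_pos: [331.4, -266.0, 222.8]
tcp_rot: [-3.14, 0.0, 0.499]
ft_force: [-0.1, -0.3, 0.5]
gripper_width: 0.499
grip_force: 0.0
```

```bash
python3 - <<'E'
from h import *
s=r.get_state();print(s['tcp_pos'],s['time'])
c,im=grab('wrist'); save(im,'w17.png')
g=cv2.cvtColor(im,cv2.COLOR_RGB2GRAY)
X=[380,-240,55]; u,v=proj(c,X,True); rr=np.hypot(*(proj(c,[390,-240,55],True)-(u,v))); print('vial expect',u,v,rr)
x0,y0=int(u)-35,int(v)-35
h=cv2.HoughCircles(g[y0:y0+70,x0:x0+70],cv2.HOUGH_GRADIENT,1,6,param1=60,param2=9,minRadius=int(rr)-2,maxRadius=int(rr)+3)
print(h if h is None else [(q,onz(c,q[0]+x0,q[1]+y0,55,True)[:2].round(1)) for q in h[0][:4]])
# greyish (non-green) region inside the stand
hsv=cv2.cvtColor(im,cv2.COLOR_RGB2HSV); w=(hsv[...,1]<60).astype(np.uint8); n,l,st,ce=cv2.connectedComponentsWithStats(w[y0:y0+70,x0:x0+70])
print([(st[i],onz(c,ce[i][0]+x0,ce[i][1]+y0,55,True)[:2].round(1)) for i in range(1,n) if 60<st[i][4]<2500])
for ce,st,m in blobs(im,'red',200)+blobs(im,'green',200): print(ce,st)
for p in([588.4,-340.2,63],[518.8,-353.9,63]): print('exp',proj(c,p,True))
E
```

```text
[ 331.37105602 -266.02491621  222.80273769] 43.05
vial expect 276.95581877189886 134.62910682861684 10.701767537210205
[(array([34.5, 37.5, 10.2], dtype=float32), array([ 377.8, -239.7])), (array([43.5, 37.5, 12.4], dtype=float32), array([ 381.8, -247. ])), (array([26.5, 39.5,  9.1], dtype=float32), array([ 372.6, -234. ])), (array([31.5, 24.5, 12.4], dtype=float32), array([ 387.2, -231.4]))]
[(array([   0,    0,   70,   70, 2298], dtype=int32), array([ 376.8, -238.7])), (array([ 24,  26,  23,  23, 400], dtype=int32), array([ 378.4, -239.8]))]
[438.55871886  57.04513954] [ 385    0   98  123 5339]
[276.77190476 129.35571429] [ 248  101   59   60 2100]
exp [464.55393929  15.21113981]
exp [447.94695207  75.58245941]
```

```bash
python3 - <<'E'
from h import *
im=cv2.imread('pics/w13.png'); g=im[...,2]
# lid circle, scale from bay pitch 71mm = 86px
h=cv2.HoughCircles(cv2.medianBlur(im[...,2][60:260,200:350],3),cv2.HOUGH_GRADIENT,1,40,param1=60,param2=14,minRadius=25,maxRadius=36)
print(None if h is None else h[0][:4]+np.array([200,60,0]))
print(r.hand_in())
E
```

```text
[[270.5        119.5         29.89999962]
 [271.5        207.5         28.79999924]]
the job is handed in; nothing more can be done
None
```

The job is handed in at about 43 s of the 144 s allowed: both yellow cups are in the yellow tray, both red cups in the red tray and the vial in the green stand. The last wrist pictures had the red cups and vial within about 3 mm of centre. The yellow cups were checked only by eye, the label roll and timer were not re-measured, and hand-in returned no verdict.

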